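# Ready the dish shaker for a preset run

## Task

Get the shaker ready for a run: work its seized, red-handled transport lock pin free by twisting it back and forth while drawing it up gently (no yanking: the yellow collar on its soft rubber mounts must not be dragged far up with it) and put the pin in the steel tool tray. Load every small petri dish from the blue mat flat onto the shaker's black platform, side by side and wholly on it, and set the controller's three thumbwheels to 3 - 8 - 5 from left to right, each numeral squarely on top. When all that is done press the green start button fully down and let go; leave the bottles standing.

Things in the scene. Friction and masses are not known exactly. Their poses are not given: they have to be found in the camera images.
- pin: lock pin, 100 mm, 0.12 kg: steel shaft 20 mm across, 60 mm long; 28 mm disc 6 mm thick; red grip tab 44 mm (its x) by 14 mm (its y) by 34 mm high. Origin: centre of the shaft's foot, z along the pin to the tab. Starts upright in the bore, foot 10 mm above the table, 56 mm below the collar's top; free after rising 30 mm, clear of the bore after 56 mm
- pin_tab (a point): centre of the pin's grip tab, 83 mm from its foot. A spring jaw seizes the pin: a straight pull needs 30 to 50 N, but while it is twisted (0.8 rad back or forth for each 2 to 3 mm of rise) a fraction is enough
- pin_mid (a point): middle of the pin's length, 50 mm from the foot along the pin
- bore (a point): centre of the bore's mouth on the yellow collar's top, 66 mm above the table; collar 52 by 52 mm, bore 23 mm wide, at the shaker's left end
- collar (a joint): rise of the yellow collar on its rubber mounts, m: 0 at rest, about 1 mm for each 3 N of upward pull; over 9 mm is yanking
- platform (a point): centre of the top of the shaker's black rubber platform, 124 mm (its x) by 234 mm (its y, to the left), 45 mm above the table, no rim. The shaker is fixed to the table
- tray: fixed steel tool tray, 206 mm (its x) by 150 mm (its y), walls 18 mm high and 2 mm thick, floor 2 mm thick; origin at the centre of its underside
- mat: fixed blue mat 160 mm (its x) by 196 mm (its y), 3 mm thick; the dishes start on it; origin at the centre of its underside
- dish_1: covered petri dish, 60 mm across (56 mm where it is gripped), about 12 mm high, 0.03 kg; origin at the centre of its underside, z up. May be absent
- dish_2: covered petri dish, 60 mm across (56 mm where it is gripped), about 12 mm high, 0.03 kg; origin at the centre of its underside, z up. May be absent
- dish_3: covered petri dish, 60 mm across (56 mm where it is gripped), about 12 mm high, 0.03 kg; origin at the centre of its underside, z up. May be absent
- dish_4: covered petri dish, 60 mm across (56 mm where it is gripped), about 12 mm high, 0.03 kg; origin at the centre of its underside, z up. May be absent
- controller: fixed grey controller box, 108 mm (its x) by 196 mm (its y, to the left), 62 mm high, with three thumbwheels in its top and the green button at its right end; origin on the table under the middle wheel's line, x pointing away from the robot
- wheel_left (a joint): left white thumbwheel, radius 45 mm, 14 mm thick, numerals 0-9 round the rim. Rad: numeral k on top at k x 0.6283; grows as its top rolls to the controller's +x (away from the robot); stops below 0 and above 9. No clicks: light friction (0.06 N m) holds it anywhere. Can be pinched across its flat sides near the top, carried along an arc and taken again
- wheel_mid (a joint): middle white thumbwheel, radius 45 mm, 14 mm thick, numerals 0-9 round the rim. Rad: numeral k on top at k x 0.6283; grows as its top rolls to the controller's +x (away from the robot); stops below 0 and above 9. No clicks: light friction (0.06 N m) holds it anywhere. Can be pinched across its flat sides near the top, carried along an arc and taken again
- wheel_right (a joint): right white thumbwheel, radius 45 mm, 14 mm thick, numerals 0-9 round the rim. Rad: numeral k on top at k x 0.6283; grows as its top rolls to the controller's +x (away from the robot); stops below 0 and above 9. No clicks: light friction (0.06 N m) holds it anywhere. Can be pinched across its flat sides near the top, carried along an arc and taken again
- axle_left (a point): centre of the left wheel's axle, 55 mm above the table (so the wheel's top is at 100 mm and the housing's top at 62 mm); neighbouring wheels are 46 mm apart
- axle_mid (a point): centre of the middle wheel's axle, 55 mm above the table (so the wheel's top is at 100 mm and the housing's top at 62 mm); neighbouring wheels are 46 mm apart
- axle_right (a point): centre of the right wheel's axle, 55 mm above the table (so the wheel's top is at 100 mm and the housing's top at 62 mm); neighbouring wheels are 46 mm apart
- start (a joint): travel of the green start button, m: 0 released, 0.006 fully pressed; spring, 5 N at full travel
- start_top (a point): centre of the top of the green start button, 28 mm across; pressed downwards
- dropper: brown dropper bottle 33 mm across, 102 mm high, standing, bystander; origin at the centre of its underside
- wash: white wash bottle 76 mm across, 256 mm high, standing, bystander; origin at the centre of its underside
There are look-alikes about, which are no part of the job. Leave any pink look-alike of the pin alone.

How it is judged:
By the outcome, as a careful person would: the job done as asked, in the order asked, and still so for the second after the job is handed in, with the robot touching nothing.
Of dish_1, dish_2, dish_3, dish_4 only 2 to 3 are there at a start; the rules pass over those that are not, and their reading is None.
At some moment in a run one of dish_1, dish_2, dish_3, dish_4 may be knocked a few centimetres aside while the robot is not near it.
Once in a run the grip may slacken for a moment while it holds something.
It also fails if it takes over 210 s, if anything falls off the work surface, if the arm or the gripper's body presses on something with over 40 N, if the wrist force passes 120 N, or if a joint passes its speed limit or range.

## Robot

A 6-joint arm with a two-finger parallel gripper is mounted at the origin on a cart in front of the work surface, level with it; the furniture and walls round the work are solid. World frame = base frame: x ahead of the robot, y to its left, z up, the work surface at z = 0. Lengths are in m, angles in rad, forces in N, time in s.
With the tool pointing down it reaches from about 0.225 to 0.875 m from the base axis. Payload 3.4 kg.
Tool frame: the origin (TCP) lies midway between the tips of the shut fingers; the grasp point (between the pads) lies arm.grasp_offset behind it (arm.grasp_offset is the distance from the TCP to the grasp point, in m); z points along the fingers, y is the line along which they close (so a half turn about z gives the same grasp; the last joint's range is limited). The gripper opens to 85 mm and grips with 20 to 120 N. Pads are 22 mm wide; open, the fingers measure 114 mm over their backs; the gripper's body (76 mm by 85 mm) begins 54 mm behind the grasp point. The pads swing forward as they close: fully open they stand 13 mm farther back than shut.
Start: joints at [-1.408, 0.276, 1.505, -0, 1.361, -0.121], TCP at [0.161, -0.552, 0.231] pointing down, gripper open.
Joint ranges: [-2.89, 2.89], [-0.75, 2.08], [0.22, 2.7], [-1.18, 4.32], [0.11, 2.71], [-2.7, 2.7]. Speed limits (rad/s): [2.57, 2.57, 3.14, 3.14, 3.14, 3.14].

## Interface

Orientations are given as a unit quaternion [x, y, z, w].
In Python, from rig import arm gives the robot as it stands.
- The arm moves only by the shell command python3 -m pendant 'ROWS' [FORCE]. ROWS is JSON, a list of rows, each a list of 3 entries, a list of its own where there are three numbers: the closure, from -1 (fully open) to 1 (shut), so that 0 is half open, then the shift along the world's x, y, z in units of 25 mm (1.0 is 25 mm), then the turn, a rotation vector about the world's x, y, z in units of 5 degrees (1.0 is 5 degrees). In form: [[hand, [dx, dy, dz], [ax, ay, az]], ...]. A call has 1 to 10 rows; each row shifts and turns the commanded pose from where the row before left it; what a row does not reach is not made up. A row lasts 1/10 s, in which the tool goes at most 50 mm and 8.59 degrees, less where a joint would pass 70% of its speed; a pose out of reach is approached as far as the arm can. A call is refused whole if a number of a shift passes 1 or a number of a turn 1, either way. A call with a gripper value outside its range is refused whole. The fingers move at their own pace and stop on an object; FORCE is the grip in N (left out, the last holds). Time passes only in rows, so rows that do not move let the fingers close. It gives the time, the measured TCP pose, the force, the opening and the grip force at its end, in the units of the state.
- arm.read_state(): the state, without advancing time (a new reading comes with each control period).
- arm.capture(name): name is "scene" or "side" or "wrist"; returns (picture, depth): 400x640x3 uint8, red, green, blue; 400x640 float32, m along the optical axis (not along the pixel's ray), 0 where there is no reading.
- arm.camera_info(name): a dict with "camera_matrix" (3x3 intrinsics, pixels), "rvec" (rotation vector, rad) and "tvec" (3), from world to camera coordinates, as OpenCV has them. Camera axes: x right, y down, z forward; pixel columns grow to the right and rows downward; lengths in m; the calibration is good to about 2 mm. A picture is of the moment at which its call begins: read the wrist's pose just before it. camera_info takes no time and is no camera call; for the wrist camera it gives the pose at the moment of the call.
- arm.job_done(): hands the job in; it is judged then, once.
The state is a dict: "t": time; "joint_positions": joint angles; "qd": joint speeds; "effort": joint torques, N m; "eef_pos": TCP position; "eef_rot": TCP orientation; "force": force on the tool from outside, world axes, zero at the start; "wrist_torque": the same for the moment, N m; "gripper_width": finger opening in m; "grasp_force": force on a finger pad.
Only numpy, scipy, OpenCV 4.12 (cv2) and the standard library are available. Lean on these libraries where they do the work, as an engineer would, in place of code of your own. Each camera call takes 0.05 s, during which the arm holds its last target. There are 200 camera calls.

## Working session

There is one attempt and no reset: what is moved stays moved. The work goes in short steps, Python scripts to look and compute and a shell command to move; the robot and the scene stay as the last step left them, time stands still between calls to the robot, and variables do not carry over. Pictures are saved under pics/ and viewed, at most 14 in all, crops included, and the job is handed in when it is done.

```bash
ls; mkdir -p pics; cat > h.py <<'E'
import numpy as np,cv2
from rig import arm
def cam(n):
    c=arm.camera_info(n);K=np.array(c["camera_matrix"]);R=cv2.Rodrigues(np.array(c["rvec"],float))[0];t=np.array(c["tvec"],float).ravel();return K,R,t
def shot(n,f=None):
    c=cam(n);im,d=arm.capture(n)
    if f: cv2.imwrite("pics/"+f,im[:,:,::-1]); np.savez("pics/"+f[:-4],im=im,d=d,K=c[0],R=c[1],t=c[2])
    return im,d,c
def load(f):
    z=np.load("pics/"+f+".npz");return z["im"],z["d"],(z["K"],z["R"],z["t"])
def pz(c,u,v,z):  # ray to plane z
    K,R,t=c;r=R.T@np.linalg.inv(K)@np.array([u,v,1.]);o=-R.T@t;return o+r*(z-o[2])/r[2]
def cloud(d,c):
    K,R,t=c;v,u=np.mgrid[:d.shape[0],:d.shape[1]]
    p=np.stack([(u-K[0,2])/K[0,0]*d,(v-K[1,2])/K[1,1]*d,d],-1);return (p-t)@R
def proj(c,p):
    K,R,t=c;q=K@(R@np.array(p)+t);return q[:2]/q[2]
def st():
    s=arm.read_state();print({k:np.round(s[k],3).tolist() for k in ("t","eef_pos","eef_rot","force","gripper_width","grasp_force","joint_positions")})
E
python3 - <<'E'
from h import *
st();print(arm.grasp_offset)
for n in("scene","side"):
    im,d,c=shot(n,n+"0.png");print(n,-c[1].T@c[2], c[0][0,0])
E
```

```text
pics
{'t': 0.0, 'eef_pos': [0.161, -0.551, 0.23], 'eef_rot': [0.99, 0.141, 0.0, -0.001], 'force': [-0.21, -0.547, 1.198], 'gripper_width': 0.085, 'grasp_force': 0.0, 'joint_positions': [-1.408, 0.277, 1.506, 0.0, 1.361, -0.121]}
0.0187
scene [-0.52507877 -1.01737173  0.82228496] 495.3930545960283
side [0.57385255 0.96688976 0.7350119 ] 379.84224718487843
```

View pics/scene0.png

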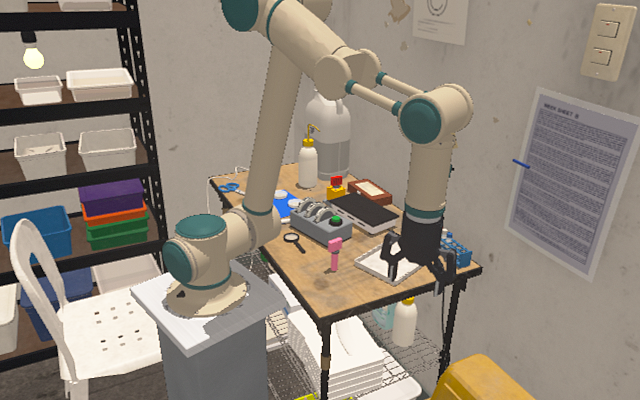

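View pics/side0.png

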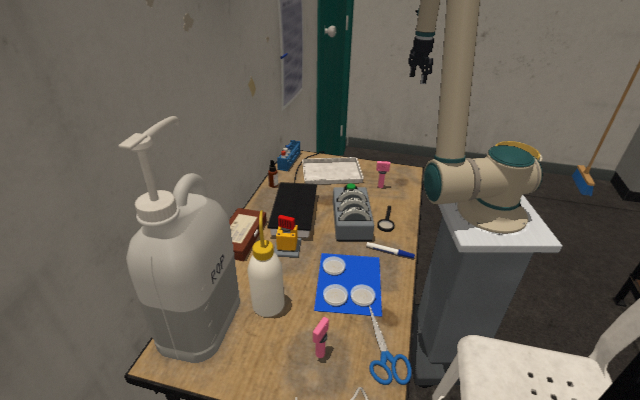

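The side view has the red pin on the yellow collar at (287,222) and pink look-alikes at (383,172) and (320,335). The three dishes are at (334,266), (336,295) and (363,295). The tray is at (333,170), the controller at (352,213), the platform at (293,208), the dropper at (272,175) and the wash bottle at (265,285). I'm choosing the red-handled pin in the collar.

```bash
python3 - <<'E'
from h import *
im,d,c=load("side0");P=cloud(d,c)
for n,u,v in [("tab",287,221),("collar",288,235),("d1",334,266),("d2",336,295),("d3",363,295),("btn",350,187)]: print(n,P[v,u].round(3))
for n,u,v,z in [("plat1",281,183,.045),("plat2",317,184,.045),("plat3",310,236,.045),("plat4",268,233,.045),("ctl a",334,190,.062),("ctl b",368,190,.062),("ctl c",373,238,.062),("ctl d",334,238,.062),("tray a",306,158,.018),("tray b",360,158,.018),("tray c",363,183,.018),("tray d",303,180,.018),("dish",334,264,.015),("dish",336,294,.015),("dish",363,294,.015),("matc",349,283,.003),("drop",272,187,0),("wash",267,312,0),("pinkA",382,187,0),("pinkB",320,357,0)]: print(n,pz(c,u,v,z).round(3))
cr=im[140:320,250:410];cv2.imwrite("pics/c1.png",cv2.resize(cr,None,fx=3.3,fy=3.3,interpolation=cv2.INTER_CUBIC)[:,:,::-1])
E
```

```text
tab [0.574 0.967 0.735]
collar [0.641 0.195 0.066]
d1 [0.519 0.258 0.014]
d2 [0.518 0.357 0.016]
d3 [0.452 0.355 0.013]
btn [ 0.46  -0.013  0.082]
plat1 [ 0.681 -0.09   0.045]
plat2 [ 0.562 -0.085  0.045]
plat3 [0.582 0.175 0.045]
plat4 [0.699 0.163 0.045]
ctl a [ 0.508 -0.026  0.062]
ctl b [ 0.401 -0.027  0.062]
ctl c [0.413 0.202 0.062]
ctl d [0.518 0.203 0.062]
tray a [ 0.602 -0.307  0.018]
tray b [ 0.395 -0.31   0.018]
tray c [ 0.402 -0.135  0.018]
tray d [ 0.61  -0.151  0.018]
dish [0.518 0.253 0.015]
dish [0.518 0.354 0.015]
dish [0.452 0.354 0.015]
matc [0.482 0.308 0.003]
drop [ 0.717 -0.133  0.   ]
wash [0.681 0.394 0.   ]
pinkA [ 0.333 -0.137  0.   ]
pinkB [0.558 0.51  0.   ]
```

View pics/c1.png

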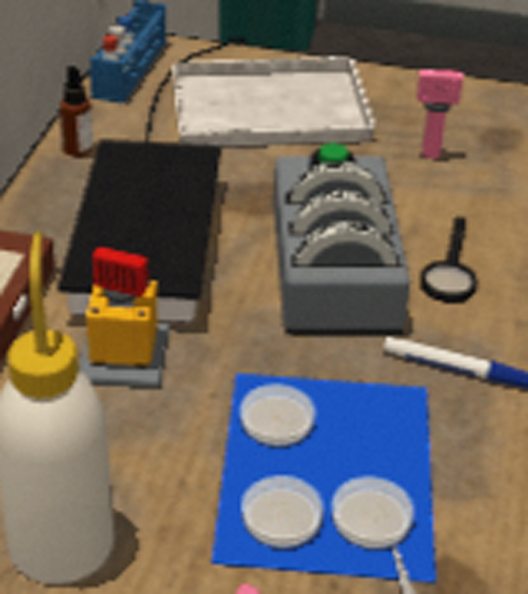

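```bash
R='[-1,[0.6,0.97,0.25],[0,0,-0.12]]'
python3 -m pendant '[[-1,[0.6,0.97,0.25],[0,0,-0.12]],[-1,[0.6,0.97,0.25],[0,0,-0.12]],[-1,[0.6,0.97,0.25],[0,0,-0.12]],[-1,[0.6,0.97,0.25],[0,0,-0.12]],[-1,[0.6,0.97,0.25],[0,0,-0.12]],[-1,[0.6,0.97,0.25],[0,0,-0.12]],[-1,[0.6,0.97,0.25],[0,0,-0.12]],[-1,[0.6,0.97,0.25],[0,0,-0.12]],[-1,[0.6,0.97,0.25],[0,0,-0.12]]]'
python3 -m pendant '[[-1,[0.6,0.97,0.25],[0,0,-0.12]],[-1,[0.6,0.97,0.25],[0,0,-0.12]],[-1,[0.6,0.97,0.25],[0,0,-0.12]],[-1,[0.6,0.97,0.25],[0,0,-0.12]],[-1,[0.6,0.97,0.25],[0,0,-0.12]],[-1,[0.6,0.97,0.25],[0,0,-0.12]],[-1,[0.6,0.97,0.25],[0,0,-0.12]],[-1,[0.6,0.97,0.25],[0,0,-0.12]],[-1,[0.6,0.97,0.25],[0,0,-0.12]]]'
python3 -m pendant '[[-1,[0.6,0.97,0.25],[0,0,-0.12]],[-1,[0.6,0.97,0.25],[0,0,-0.12]],[-1,[0.6,0.97,0.25],[0,0,-0.12]],[-1,[0.6,0.97,0.25],[0,0,-0.12]],[-1,[0.6,0.97,0.25],[0,0,-0.12]],[-1,[0.6,0.97,0.25],[0,0,-0.12]],[-1,[0.6,0.97,0.25],[0,0,-0.12]],[-1,[0.6,0.97,0.25],[0,0,-0.12]],[-1,[0.6,0.97,0.25],[0,0,-0.12]],[-1,[0,0,0],[0,0,0]]]'
python3 - <<'E'
from h import *
st();im,d,c=shot("wrist","w1.png");print(-c[1].T@c[2],c[1][2])
E
```

```text
t: 1.0
eef_pos: [0.2963, -0.3325, 0.2875]
eef_rot: [0.996, 0.094, -0.0, -0.0]
force: [0.1, -0.6, 0.1]
gripper_width: 0.0855
grasp_force: 0.0
t: 1.9
eef_pos: [0.4312, -0.1144, 0.3437]
eef_rot: [0.999, 0.047, -0.0, -0.0]
force: [0.7, -0.1, 0.8]
gripper_width: 0.0853
grasp_force: 0.0
t: 2.9
eef_pos: [0.5677, 0.1055, 0.3994]
eef_rot: [1.0, 0.002, 0.0, -0.001]
force: [0.2, -0.3, 0.2]
gripper_width: 0.0853
grasp_force: 0.0
{'t': 2.9, 'eef_pos': [0.568, 0.105, 0.399], 'eef_rot': [1.0, 0.002, 0.0, -0.001], 'force': [0.248, -0.346, 0.182], 'gripper_width': 0.085, 'grasp_force': 0.0, 'joint_positions': [0.062, 0.237, 1.156, 0.002, 1.748, 1.629]}
[0.64151589 0.10560723 0.54194205] [-2.86765602e-01 -4.74699031e-04 -9.58000660e-01]
```

View pics/w1.png

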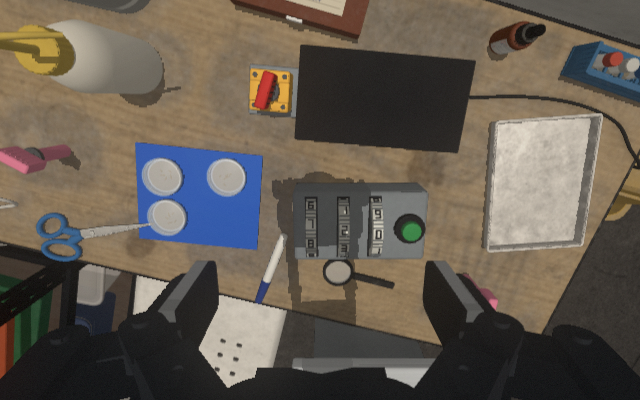

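The overview shows the pin at (265,90), the platform corners at (303,45), (475,60), (458,152) and (295,138), and the dishes at (163,176), (227,177) and (167,217). The wheels are at (311,225), (344,225) and (376,225), the button is at (410,230), and the tray corners are at (494,122), (602,114), (582,247) and (487,250).

```bash
python3 - <<'E'
from h import *
im,d,c=load("w1");P=cloud(d,c)
for n,u,v,z in [("plat",303,45,.045),("plat",475,60,.045),("plat",458,152,.045),("plat",295,138,.045),("dish",163,173,.015),("dish",227,175,.015),("dish",167,214,.015),("btn",410,229,.075),("tray",494,122,.018),("tray",602,114,.018),("tray",582,247,.018),("tray",487,250,.018),("ctl",294,183,.062),("ctl",417,183,.062),("ctl",425,257,.062),("ctl",297,258,.062),("tabA",262,107,.11),("tabB",271,74,.11)]: print(n,pz(c,u,v,z).round(3),P[v,u].round(3))
hsv=cv2.cvtColor(im,cv2.COLOR_RGB2HSV)
m=((hsv[...,0]<8)|(hsv[...,0]>174))&(hsv[...,1]>170)&(hsv[...,2]>60)
m[:,:240]=0;m[:,300:]=0;m[:60]=0;m[120:]=0
q=P[m];q=q[(q[:,2]>.104)&(q[:,2]<.118)];print("tabtop",len(q),q.mean(0),cv2.minAreaRect(q[:,:2].astype(np.float32)*1000))
y=(hsv[...,0]>15)&(hsv[...,0]<35)&(hsv[...,1]>170);y[:,:240]=0;y[:,300:]=0
q=P[y];q=q[abs(q[:,2]-.066)<.006];print("collar",len(q),cv2.minAreaRect(q[:,:2].astype(np.float32)*1000))
a=cv2.resize(im[60:125,240:310],None,fx=6,fy=6,interpolation=cv2.INTER_CUBIC)[:390,:400];b=cv2.resize(im[170:270,280:440],None,fx=4,fy=4,interpolation=cv2.INTER_CUBIC)[:390]
o=np.zeros((590,800,3),np.uint8);o[:390,:400]=a[:, :400];o[:390,400:]=b[:,:400];cv2.imwrite("pics/c2.png",o[:390,:,::-1])
E
```

```text
plat [0.706 0.129 0.045] [0.706 0.129 0.043]
plat [ 0.688 -0.098  0.045] [ 0.688 -0.098  0.045]
plat [ 0.566 -0.09   0.045] [ 0.559 -0.108 -0.002]
plat [0.585 0.141 0.045] [0.585 0.142 0.044]
dish [0.528 0.347 0.015] [0.528 0.347 0.015]
dish [0.525 0.249 0.015] [0.525 0.249 0.015]
dish [0.461 0.349 0.015] [0.462 0.348 0.017]
btn [ 0.461 -0.023  0.075] [ 0.464 -0.02   0.083]
tray [ 0.606 -0.148  0.018] [ 0.606 -0.152  0.01 ]
tray [ 0.618 -0.303  0.018] [ 0.618 -0.302  0.019]
tray [ 0.408 -0.32   0.018] [ 0.4   -0.335 -0.001]
tray [ 0.402 -0.167  0.018] [ 0.403 -0.166  0.02 ]
ctl [0.524 0.143 0.062] [ 0.509  0.148 -0.001]
ctl [ 0.525 -0.031  0.062] [ 0.514 -0.043  0.017]
ctl [ 0.411 -0.052  0.062] [ 0.381 -0.073 -0.   ]
ctl [0.408 0.14  0.062] [0.407 0.14  0.059]
tabA [0.629 0.176 0.11 ] [0.629 0.176 0.11 ]
tabB [0.666 0.163 0.11 ] [0.666 0.164 0.108]
tabtop 437 [0.64861372 0.17240513 0.10924629] ((648.224365234375, 172.94012451171875), (13.743459701538086, 42.74993133544922), 70.8454360961914)
collar 740 ((648.3818359375, 172.6618194580078), (51.222225189208984, 49.623287200927734), 85.3532485961914)
```

View pics/c2.png

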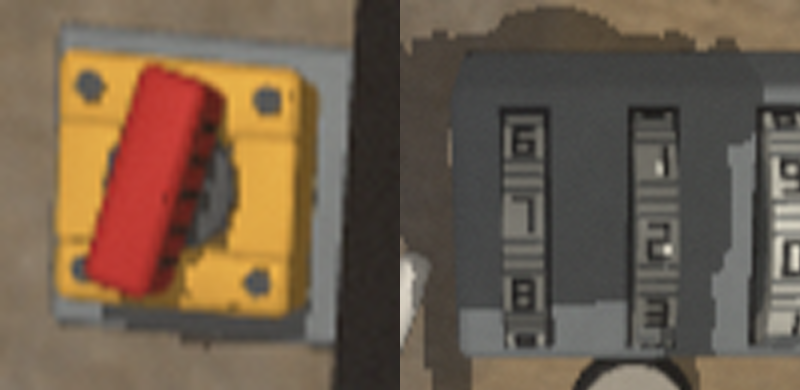

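```bash

python3 -m pendant '[[-1,[0.4,0.335,-1],[0,0,-0.48]],[-1,[0.4,0.335,-1],[0,0,-0.48]],[-1,[0.4,0.335,-1],[0,0,-0.48]],[-1,[0.4,0.335,-1],[0,0,-0.48]],[-1,[0.4,0.335,-1],[0,0,-0.48]],[-1,[0.4,0.335,-1],[0,0,-0.48]],[-1,[0.4,0.335,-1],[0,0,-0.48]],[-1,[0.4,0.335,-1],[0,0,-0.48]],[-1,[0,0,-0.3],[0,0,0]],[-1,[0,0,0],[0,0,0]]]'
python3 - <<'E'
from h import *
st();im,d,c=shot("wrist","w2.png");P=cloud(d,c)
hsv=cv2.cvtColor(im,cv2.COLOR_RGB2HSV)
m=((hsv[...,0]<8)|(hsv[...,0]>174))&(hsv[...,1]>170)&(hsv[...,2]>60)
q=P[m];q=q[(abs(q[:,2]-.11)<.004)&(np.hypot(q[:,0]-.648,q[:,1]-.172)<.04)];print("tabtop",len(q),q.mean(0),cv2.minAreaRect(q[:,:2].astype(np.float32)*1000))
E
```

```text
t: 3.95
eef_pos: [0.6445, 0.1686, 0.1909]
eef_rot: [0.986, -0.166, -0.002, 0.001]
force: [-0.5, -0.7, -0.6]
gripper_width: 0.0854
grasp_force: 0.0
{'t': 3.95, 'eef_pos': [0.644, 0.169, 0.191], 'eef_rot': [0.986, -0.166, -0.002, 0.001], 'force': [-0.491, -0.711, -0.633], 'gripper_width': 0.085, 'grasp_force': 0.0, 'joint_positions': [0.152, 0.438, 1.356, -0.001, 1.353, 2.056]}
tabtop 1217 [0.65012183 0.17272372 0.10941295] ((649.0538330078125, 172.87298583984375), (13.732163429260254, 43.100914001464844), 69.95986938476562)
```

View pics/w2.png

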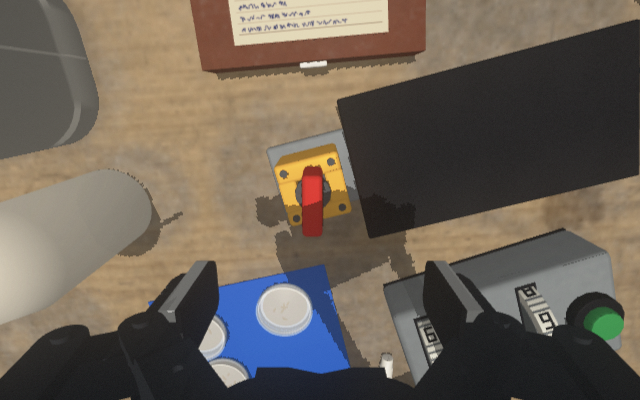

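The tab is centred between the fingers, with its top at (313,190). The measured position is (0.6495,0.1728). Descending.

```bash

python3 -m pendant '[[-1,[0.05,0.03,-0.8],[0,0,0]],[-1,[0,0,-0.8],[0,0,0]],[-1,[0,0,-0.8],[0,0,0]],[-1,[0,0,-0.8],[0,0,0]],[-1,[0,0,-0.8],[0,0,0]],[-1,[0,0,-0.4],[0,0,0]],[-1,[0,0,0],[0,0,0]],[-1,[0,0,0],[0,0,0]]]'
python3 -m pendant '[[0.2,[0,0,0],[0,0,0]],[0.4,[0,0,0],[0,0,0]],[1,[0,0,0],[0,0,0]],[1,[0,0,0],[0,0,0]],[1,[0,0,0],[0,0,0]],[1,[0,0,0],[0,0,0]],[1,[0,0,0],[0,0,0]],[1,[0,0,0],[0,0,0]]]' 70
```

```text
t: 4.8
eef_pos: [0.648, 0.1703, 0.0841]
eef_rot: [0.986, -0.166, 0.001, -0.0]
force: [0.7, 0.1, 0.7]
gripper_width: 0.0855
grasp_force: 0.0
t: 5.6
eef_pos: [0.6481, 0.172, 0.0832]
eef_rot: [0.986, -0.166, 0.001, -0.001]
force: [1.1, 5.9, 2.5]
gripper_width: 0.0127
grasp_force: 68.9
```

```bash

python3 -m pendant '[[1,[0.02,0.05,0.01],[0,0,1]],[1,[0,0,0.01],[0,0,1]],[1,[0,0,0.01],[0,0,1]],[1,[0,0,0.01],[0,0,1]],[1,[0,0,0.01],[0,0,1]],[1,[0,0,0.01],[0,0,1]],[1,[0,0,0.01],[0,0,1]],[1,[0,0,0.01],[0,0,1]],[1,[0,0,0.01],[0,0,1]],[1,[0,0,0.01],[0,0,1]]]'
python3 -m pendant '[[1,[0,0,0.01],[0,0,-1]],[1,[0,0,0.01],[0,0,-1]],[1,[0,0,0.01],[0,0,-1]],[1,[0,0,0.01],[0,0,-1]],[1,[0,0,0.01],[0,0,-1]],[1,[0,0,0.01],[0,0,-1]],[1,[0,0,0.01],[0,0,-1]],[1,[0,0,0.01],[0,0,-1]],[1,[0,0,0.01],[0,0,-1]],[1,[0,0,0.01],[0,0,-1]]]'
```

```text
t: 6.6
eef_pos: [0.6483, 0.1736, 0.0842]
eef_rot: [0.964, 0.267, 0.001, -0.002]
force: [2.4, 5.5, -4.3]
gripper_width: 0.0129
grasp_force: 68.3
t: 7.6
eef_pos: [0.6479, 0.1714, 0.0857]
eef_rot: [0.986, -0.167, -0.0, 0.001]
force: [2.3, 2.0, -7.3]
gripper_width: 0.0128
grasp_force: 68.2
```

```bash

for i in 1 2; do
python3 -m pendant '[[1,[0,0,0.01],[0,0,1]],[1,[0,0,0.01],[0,0,1]],[1,[0,0,0.01],[0,0,1]],[1,[0,0,0.01],[0,0,1]],[1,[0,0,0.01],[0,0,1]],[1,[0,0,0.01],[0,0,1]],[1,[0,0,0.01],[0,0,1]],[1,[0,0,0.01],[0,0,1]],[1,[0,0,0.01],[0,0,1]],[1,[0,0,0.01],[0,0,1]]]' | grep -v rot
python3 -m pendant '[[1,[0,0,0.01],[0,0,-1]],[1,[0,0,0.01],[0,0,-1]],[1,[0,0,0.01],[0,0,-1]],[1,[0,0,0.01],[0,0,-1]],[1,[0,0,0.01],[0,0,-1]],[1,[0,0,0.01],[0,0,-1]],[1,[0,0,0.01],[0,0,-1]],[1,[0,0,0.01],[0,0,-1]],[1,[0,0,0.01],[0,0,-1]],[1,[0,0,0.01],[0,0,-1]]]' | grep -v rot
done
```

```text
t: 8.6
eef_pos: [0.6482, 0.1736, 0.0878]
force: [4.2, 7.1, -10.6]
gripper_width: 0.0126
grasp_force: 68.2
t: 9.6
eef_pos: [0.6478, 0.1713, 0.0895]
force: [5.1, 2.5, -11.6]
gripper_width: 0.0125
grasp_force: 68.3
t: 10.6
eef_pos: [0.6481, 0.1735, 0.0918]
force: [5.4, 6.5, -13.2]
gripper_width: 0.0128
grasp_force: 68.3
t: 11.6
eef_pos: [0.6477, 0.1713, 0.0938]
force: [6.3, 2.1, -14.8]
gripper_width: 0.0128
grasp_force: 68.3
```

```bash

python3 -m pendant '[[1,[0,0,0],[0,0,1]],[1,[0,0,0],[0,0,1]],[1,[0,0,0],[0,0,1]],[1,[0,0,0],[0,0,1]],[1,[0,0,0],[0,0,1]],[1,[0,0,0],[0,0,1]],[1,[0,0,0],[0,0,1]],[1,[0,0,0],[0,0,1]],[1,[0,0,0],[0,0,1]],[1,[0,0,0],[0,0,1]]]' | grep -v rot
for i in 1 ; do
python3 -m pendant '[[1,[0,0,0.006],[0,0,-1]],[1,[0,0,0.006],[0,0,-1]],[1,[0,0,0.006],[0,0,-1]],[1,[0,0,0.006],[0,0,-1]],[1,[0,0,0.006],[0,0,-1]],[1,[0,0,0.006],[0,0,-1]],[1,[0,0,0.006],[0,0,-1]],[1,[0,0,0.006],[0,0,-1]],[1,[0,0,0.006],[0,0,-1]],[1,[0,0,0.006],[0,0,-1]]]' | grep -v rot
done
python3 - <<'E'
from h import *
im,d,c=shot("wrist","w3.png");P=cloud(d,c)
hsv=cv2.cvtColor(im,cv2.COLOR_RGB2HSV)
m=((hsv[...,0]<8)|(hsv[...,0]>174))&(hsv[...,1]>170)&(hsv[...,2]>60)
q=P[m];q=q[(np.hypot(q[:,0]-.648,q[:,1]-.172)<.04)];print("tabtop",len(q),np.percentile(q[:,2],[50,90,98]))
y=(hsv[...,0]>15)&(hsv[...,0]<35)&(hsv[...,1]>170);q=P[y];q=q[(np.hypot(q[:,0]-.648,q[:,1]-.172)<.04)];print(len(q),np.percentile(q[:,2],[50,70,90,98]))
E
```

```text
t: 12.6
eef_pos: [0.6482, 0.1735, 0.0946]
force: [4.3, 7.1, -12.1]
gripper_width: 0.0132
grasp_force: 68.8
t: 13.6
eef_pos: [0.6478, 0.1713, 0.0958]
force: [4.1, 3.0, -12.2]
gripper_width: 0.0128
grasp_force: 68.7
tabtop 4216 [0.12202255 0.12300249 0.12350472]
1709 [0.06914766 0.06952473 0.06999365 0.07044643]
```

```bash

for i in 1 2; do
python3 -m pendant '[[1,[0,0,0.008],[0,0,1]],[1,[0,0,0.008],[0,0,1]],[1,[0,0,0.008],[0,0,1]],[1,[0,0,0.008],[0,0,1]],[1,[0,0,0.008],[0,0,1]],[1,[0,0,0.008],[0,0,1]],[1,[0,0,0.008],[0,0,1]],[1,[0,0,0.008],[0,0,1]],[1,[0,0,0.008],[0,0,1]],[1,[0,0,0.008],[0,0,1]]]' | grep -v rot
python3 -m pendant '[[1,[0,0,0.008],[0,0,-1]],[1,[0,0,0.008],[0,0,-1]],[1,[0,0,0.008],[0,0,-1]],[1,[0,0,0.008],[0,0,-1]],[1,[0,0,0.008],[0,0,-1]],[1,[0,0,0.008],[0,0,-1]],[1,[0,0,0.008],[0,0,-1]],[1,[0,0,0.008],[0,0,-1]],[1,[0,0,0.008],[0,0,-1]],[1,[0,0,0.008],[0,0,-1]]]' | grep -v rot
done
```

```text
t: 14.65
eef_pos: [0.6481, 0.1735, 0.0978]
force: [4.5, 5.4, -12.7]
gripper_width: 0.013
grasp_force: 68.6
t: 15.65
eef_pos: [0.6472, 0.1715, 0.0993]
force: [3.6, 3.4, -13.9]
gripper_width: 0.0129
grasp_force: 68.6
t: 16.65
eef_pos: [0.6476, 0.1733, 0.1014]
force: [3.9, 6.3, -14.0]
gripper_width: 0.013
grasp_force: 68.6
t: 17.65
eef_pos: [0.6471, 0.1715, 0.1031]
force: [4.2, 3.5, -14.9]
gripper_width: 0.013
grasp_force: 68.5
```

```bash

for i in 1 2 3; do
python3 -m pendant '[[1,[0,0,0.007],[0,0,1]],[1,[0,0,0.007],[0,0,1]],[1,[0,0,0.007],[0,0,1]],[1,[0,0,0.007],[0,0,1]],[1,[0,0,0.007],[0,0,1]],[1,[0,0,0.007],[0,0,1]],[1,[0,0,0.007],[0,0,1]],[1,[0,0,0.007],[0,0,1]],[1,[0,0,0.007],[0,0,1]],[1,[0,0,0.007],[0,0,1]]]' | grep -v rot
python3 -m pendant '[[1,[0,0,0.007],[0,0,-1]],[1,[0,0,0.007],[0,0,-1]],[1,[0,0,0.007],[0,0,-1]],[1,[0,0,0.007],[0,0,-1]],[1,[0,0,0.007],[0,0,-1]],[1,[0,0,0.007],[0,0,-1]],[1,[0,0,0.007],[0,0,-1]],[1,[0,0,0.007],[0,0,-1]],[1,[0,0,0.007],[0,0,-1]],[1,[0,0,0.007],[0,0,-1]]]' | grep -v rot
done
```

```text
t: 18.65
eef_pos: [0.6475, 0.1731, 0.1051]
force: [4.6, 6.2, -14.0]
gripper_width: 0.0128
grasp_force: 68.6
t: 19.65
eef_pos: [0.6471, 0.1715, 0.1066]
force: [3.3, 3.3, -14.0]
gripper_width: 0.0127
grasp_force: 68.6
t: 20.65
eef_pos: [0.6475, 0.1727, 0.1086]
force: [3.9, 4.3, -13.9]
gripper_width: 0.0128
grasp_force: 68.7
t: 21.65
eef_pos: [0.647, 0.1715, 0.1103]
force: [3.9, 3.0, -12.8]
gripper_width: 0.0127
grasp_force: 68.7
t: 22.65
eef_pos: [0.6475, 0.1725, 0.1122]
force: [4.4, 5.0, -13.3]
gripper_width: 0.0126
grasp_force: 68.8
t: 23.65
eef_pos: [0.647, 0.1715, 0.1139]
force: [2.9, 2.9, -12.1]
gripper_width: 0.0122
grasp_force: 68.8
```

```bash

for i in 1 2; do
python3 -m pendant '[[1,[0,0,0.007],[0,0,1]],[1,[0,0,0.007],[0,0,1]],[1,[0,0,0.007],[0,0,1]],[1,[0,0,0.007],[0,0,1]],[1,[0,0,0.007],[0,0,1]],[1,[0,0,0.007],[0,0,1]],[1,[0,0,0.007],[0,0,1]],[1,[0,0,0.007],[0,0,1]],[1,[0,0,0.007],[0,0,1]],[1,[0,0,0.007],[0,0,1]]]' | grep -v rot
python3 -m pendant '[[1,[0,0,0.007],[0,0,-1]],[1,[0,0,0.007],[0,0,-1]],[1,[0,0,0.007],[0,0,-1]],[1,[0,0,0.007],[0,0,-1]],[1,[0,0,0.007],[0,0,-1]],[1,[0,0,0.007],[0,0,-1]],[1,[0,0,0.007],[0,0,-1]],[1,[0,0,0.007],[0,0,-1]],[1,[0,0,0.007],[0,0,-1]],[1,[0,0,0.007],[0,0,-1]]]' | grep -v rot
done
```

```text
t: 24.65
eef_pos: [0.6474, 0.1719, 0.1158]
force: [4.0, 2.8, -13.1]
gripper_width: 0.0128
grasp_force: 68.8
t: 25.65
eef_pos: [0.6471, 0.1714, 0.1202]
force: [0.9, 2.5, -1.9]
gripper_width: 0.013
grasp_force: 70.4
t: 26.65
eef_pos: [0.6462, 0.1713, 0.1217]
force: [-1.3, 1.5, -1.0]
gripper_width: 0.0127
grasp_force: 70.4
t: 27.65
eef_pos: [0.6471, 0.1714, 0.1237]
force: [0.2, 2.2, -1.2]
gripper_width: 0.0126
grasp_force: 70.4
```

```bash

python3 -m pendant '[[1,[0,0,0.4],[0,0,0]],[1,[0,0,0.5],[0,0,0]],[1,[0,0,0.6],[0,0,0]],[1,[0,0,0.8],[0,0,0]],[1,[0,0,0.8],[0,0,0]],[1,[0,0,0.8],[0,0,0]],[1,[0,0,0.6],[0,0,0]],[1,[0,0,0],[0,0,0]]]'
python3 -m pendant '[[1,[-0.2,-0.5,0],[0,0,0.23]],[1,[-0.35,-0.97,0],[0,0,0.23]],[1,[-0.35,-0.97,0],[0,0,0.23]],[1,[-0.35,-0.97,0],[0,0,0.23]],[1,[-0.35,-0.97,0],[0,0,0.23]],[1,[-0.35,-0.97,0],[0,0,0.23]],[1,[-0.35,-0.97,0],[0,0,0.23]],[1,[-0.35,-0.97,0],[0,0,0.23]],[1,[-0.35,-0.97,0],[0,0,0.23]],[1,[-0.35,-0.97,0],[0,0,0.23]]]'
python3 -m pendant '[[1,[-0.35,-0.97,0],[0,0,0.23]],[1,[-0.35,-0.97,0],[0,0,0.23]],[1,[-0.35,-0.97,0],[0,0,0.23]],[1,[-0.35,-0.97,0],[0,0,0.23]],[1,[-0.35,-0.97,0],[0,0,0.23]],[1,[-0.35,-0.97,0],[0,0,0.23]],[1,[-0.35,-0.97,0],[0,0,0.23]],[1,[-0.35,-0.7,0],[0,0,0]],[1,[0,0,0],[0,0,0]],[1,[0,0,0],[0,0,0]]]'
python3 -c "
from h import *
st()"
```

```text
t: 28.45
eef_pos: [0.6492, 0.171, 0.2411]
eef_rot: [0.986, -0.166, 0.003, -0.0]
force: [1.2, -0.5, -0.4]
gripper_width: 0.0127
grasp_force: 70.6
t: 29.45
eef_pos: [0.5628, -0.0605, 0.2367]
eef_rot: [0.998, -0.066, -0.001, 0.001]
force: [0.1, -0.6, -0.8]
gripper_width: 0.0129
grasp_force: 70.5
t: 30.45
eef_pos: [0.4934, -0.2463, 0.2368]
eef_rot: [1.0, 0.003, -0.0, -0.0]
force: [-0.5, 0.2, -1.0]
gripper_width: 0.0128
grasp_force: 70.6
{'t': 30.45, 'eef_pos': [0.493, -0.246, 0.237], 'eef_rot': [1.0, 0.003, -0.0, -0.0], 'force': [-0.478, 0.155, -0.96], 'gripper_width': 0.013, 'grasp_force': 70.6, 'joint_positions': [-0.589, 0.238, 1.544, -0.0, 1.36, 0.975]}
```

```bash

python3 -m pendant '[[1,[0.03,0.05,-0.4],[0,-1,0]],[1,[0.03,0.05,-0.4],[0,-1,0]],[1,[0.03,0.05,-0.4],[0,-1,0]],[1,[0.03,0.05,-0.4],[0,-1,0]],[1,[0.03,0.05,-0.4],[0,-1,0]],[1,[0.03,0.05,-0.4],[0,-1,0]],[1,[0.03,0.05,-0.4],[0,-1,0]],[1,[0.03,0.05,-0.4],[0,-1,0]],[1,[0.03,0.05,-0.4],[0,-1,0]],[1,[0.03,0.05,-0.4],[0,-1,0]]]'
python3 -m pendant '[[1,[0,0,-0.4],[0,-1,0]],[1,[0,0,-0.5],[0,-1,0]],[1,[0,0,-0.5],[0,0,0]],[1,[0,0,-0.5],[0,0,0]],[1,[0,0,-0.3],[0,0,0]],[1,[0,0,-0.2],[0,0,0]],[1,[0,0,-0.2],[0,0,0]],[1,[0,0,0],[0,0,0]],[1,[0,0,0],[0,0,0]]]'
```

```text
t: 31.45
eef_pos: [0.5023, -0.2295, 0.144]
eef_rot: [0.92, 0.008, 0.393, -0.005]
force: [-0.1, 1.0, -2.0]
gripper_width: 0.0129
grasp_force: 70.5
t: 32.35
eef_pos: [0.503, -0.2271, 0.0831]
eef_rot: [0.892, 0.01, 0.452, -0.01]
force: [0.1, 0.4, -1.9]
gripper_width: 0.0126
grasp_force: 70.6
```

```bash

python3 -m pendant '[[1,[0,0,-0.4],[0,0,0]],[1,[0,0,-0.3],[0,0,0]],[1,[0,0,-0.3],[0,0,0]],[1,[0,0,-0.1],[0,0,0]],[1,[0,0,0],[0,0,0]],[1,[0,0,0],[0,0,0]]]'; python3 -c "
from h import *
st()
im,d,c=shot('scene','s1.png');cv2.imwrite('pics/s1c.png',cv2.resize(im[200:310,330:500],None,fx=4,fy=4)[:,:,::-1])"
```

```text
t: 32.95
eef_pos: [0.5029, -0.2273, 0.0558]
eef_rot: [0.892, 0.009, 0.452, -0.01]
force: [-0.1, -0.3, -1.2]
gripper_width: 0.0128
grasp_force: 70.6
{'t': 32.95, 'eef_pos': [0.503, -0.227, 0.056], 'eef_rot': [0.892, 0.009, 0.452, -0.01], 'force': [-0.093, -0.319, -1.195], 'gripper_width': 0.013, 'grasp_force': 70.588, 'joint_positions': [-1.069, 0.476, 2.476, 1.901, 0.864, -1.337]}
```

View pics/s1c.png

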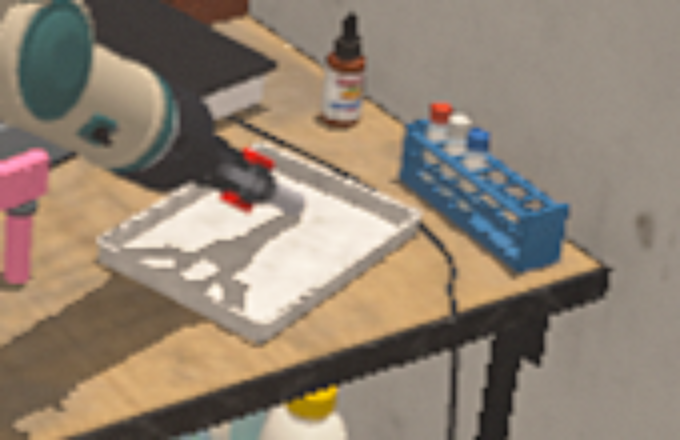

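The pin's foot is just above the tray floor, well inside the walls. Releasing.

```bash

python3 -m pendant '[[1,[0,0,-0.1],[0,0,0]],[1,[0,0,-0.05],[0,0,0]],[1,[0,0,0],[0,0,0]],[0.4,[0,0,0],[0,0,0]],[0.2,[0,0,0],[0,0,0]],[0,[0,0,0],[0,0,0]],[-0.3,[0,0,0],[0,0,0]],[-1,[0,0,0],[0,0,0]],[-1,[0,0,0],[0,0,0]],[-1,[0,0,0],[0,0,0]]]'
python3 -m pendant '[[-1,[-0.1,0,0.5],[0,0,0]],[-1,[-0.2,0,0.7],[0,0,0]],[-1,[-0.2,0,0.8],[0,0.5,0]],[-1,[0,0,0.8],[0,1,0]],[-1,[0,0,0.8],[0,1,0]],[-1,[0,0,0.8],[0,1,0]],[-1,[0,0,0.8],[0,1,0]],[-1,[0,0,0.8],[0,1,0]],[-1,[0,0,0.8],[0,1,0]],[-1,[0,0,0.8],[0,1,0]]]'
python3 -c "
from h import *
st()
im,d,c=shot('wrist','w4.png');cv2.imwrite('pics/w4c.png',cv2.resize(im,(480,300))[:,:,::-1])"
```

```text
t: 34.0
eef_pos: [0.5027, -0.2272, 0.0516]
eef_rot: [0.892, 0.009, 0.452, -0.01]
force: [0.5, 1.0, 0.1]
gripper_width: 0.0855
grasp_force: 0.0
t: 35.0
eef_pos: [0.4922, -0.2162, 0.2031]
eef_rot: [0.976, 0.012, 0.217, -0.031]
force: [1.4, 0.7, -1.0]
gripper_width: 0.0856
grasp_force: 0.0
{'t': 35.0, 'eef_pos': [0.492, -0.216, 0.203], 'eef_rot': [0.976, 0.012, 0.217, -0.031], 'force': [1.37, 0.75, -1.039], 'gripper_width': 0.086, 'grasp_force': 0.0, 'joint_positions': [-0.785, 0.083, 1.921, 0.45, 0.917, 0.524]}
```

View pics/w4c.png

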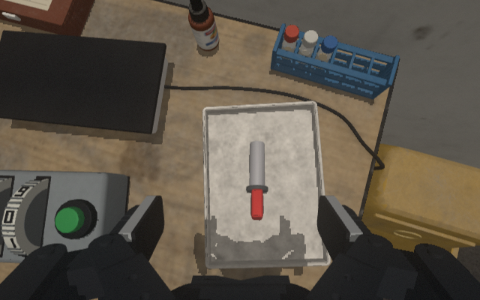

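The pin lies in the tray at (257,180). Next the dishes.

```bash
cat >> h.py <<'E'
from scipy.spatial.transform import Rotation as Ro
def go(p,yaw=0.):
    s=arm.read_state();R=Ro.from_euler('z',yaw,degrees=True)*Ro.from_quat([1,0,0,0])
    cur=Ro.from_quat(s["eef_rot"]);f=lambda R:(R*cur.inv()).as_rotvec(degrees=True)/5
    r=min(f(R),f(Ro.from_euler('z',180,degrees=True)*R),key=np.linalg.norm)
    print("shift u",((np.array(p)-s["eef_pos"])/.025).round(2),"turn u",r.round(2))
def dishes(f):
    im,d,c=shot("wrist",f);P=cloud(d,c)
    hsv=cv2.cvtColor(im,cv2.COLOR_RGB2HSV)
    m=((P[...,2]>.009)&(P[...,2]<.023)&(P[...,0]>.40)&(P[...,0]<.58)&(P[...,1]>.19)&(P[...,1]<.42)&(hsv[...,1]<70)).astype(np.uint8)
    m=cv2.morphologyEx(m,cv2.MORPH_OPEN,np.ones((3,3)))
    n,l,s,_=cv2.connectedComponentsWithStats(m)
    for i in range(1,n):
        if s[i,4]>150:
            q=P[l==i];print(s[i].tolist(),np.median(q[:,2]).round(4),"bbox",q.min(0)[:2].round(3),q.max(0)[:2].round(3),"ctr",np.array(cv2.minEnclosingCircle(q[:,:2].astype(np.float32))[0]).round(4))
E
python3 -c "
from h import *
go([.49,.26,.30])"
```

```text
shift u [-0.28 19.18  3.63] turn u [-0.63  5.09 -0.29]
```

```bash

python3 -m pendant '[[-1,[0,0.95,0.4],[-0.06,0.5,-0.03]],[-1,[0,0.95,0.4],[-0.06,0.5,-0.03]],[-1,[0,0.95,0.4],[-0.06,0.5,-0.03]],[-1,[0,0.95,0.4],[-0.06,0.5,-0.03]],[-1,[0,0.95,0.4],[-0.06,0.5,-0.03]],[-1,[0,0.95,0.4],[-0.06,0.5,-0.03]],[-1,[0,0.95,0.4],[-0.06,0.5,-0.03]],[-1,[0,0.95,0.4],[-0.06,0.5,-0.03]],[-1,[0,0.95,0.4],[-0.06,0.5,-0.03]],[-1,[0,0.95,0],[-0.06,0.5,-0.03]]]' >/dev/null
python3 -m pendant '[[-1,[0,0.95,0],[0,0,0]],[-1,[0,0.95,0],[0,0,0]],[-1,[0,0.95,0],[0,0,0]],[-1,[0,0.95,0],[0,0,0]],[-1,[0,0.95,0],[0,0,0]],[-1,[0,0.95,0],[0,0,0]],[-1,[0,0.95,0],[0,0,0]],[-1,[0,0.95,0],[0,0,0]],[-1,[0,0.95,0],[0,0,0]],[-1,[0,0,0],[0,0,0]]]'
python3 -c "
from h import *
dishes('w5.png');go([.528,.347,.08])"
```

```text
t: 37.05
eef_pos: [0.4928, 0.2369, 0.2918]
eef_rot: [1.0, 0.0, 0.002, -0.006]
force: [-0.3, 0.1, 0.2]
gripper_width: 0.0856
grasp_force: 0.0
[203, 112, 50, 50, 1962] 0.0162 bbox [0.492 0.321] [0.55 0.38] ctr [0.5214 0.3506]
[281, 133, 49, 49, 1854] 0.0154 bbox [0.467 0.23 ] [0.526 0.288] ctr [0.4968 0.2588]
[207, 167, 48, 47, 1733] 0.0162 bbox [0.426 0.322] [0.485 0.381] ctr [0.4558 0.3515]
shift u [ 1.41  4.47 -8.47] turn u [-0.11  0.04  0.  ]
```

```bash

python3 -m pendant '[[-0.7,[0.13,0.51,-0.94],[-0.01,0,0]],[-0.7,[0.13,0.51,-0.94],[-0.01,0,0]],[-0.7,[0.13,0.51,-0.94],[-0.01,0,0]],[-0.7,[0.13,0.51,-0.94],[-0.01,0,0]],[-0.7,[0.13,0.51,-0.94],[-0.01,0,0]],[-0.7,[0.13,0.51,-0.94],[-0.01,0,0]],[-0.7,[0.13,0.51,-0.94],[-0.01,0,0]],[-0.7,[0.13,0.51,-0.94],[-0.01,0,0]],[-0.7,[0.13,0.51,-0.94],[-0.01,0,0]],[-0.7,[0,0,0],[0,0,0]]]'
python3 -m pendant '[[-0.7,[0,0,-0.7],[0,0,0]],[-0.7,[0,0,-0.7],[0,0,0]],[-0.7,[0,0,-0.7],[0,0,0]],[-0.7,[0,0,-0.5],[0,0,0]],[-0.7,[0,0,-0.3],[0,0,0]],[-0.7,[0,0,-0.1],[0,0,0]],[-0.7,[0,0,0],[0,0,0]],[-0.7,[0,0,0],[0,0,0]]]' 30
python3 -c "
from h import *
go([.5214,.3506,.004])"
```

```text
t: 38.1
eef_pos: [0.521, 0.3479, 0.0777]
eef_rot: [1.0, -0.001, -0.0, 0.001]
force: [0.2, -0.4, 0.0]
gripper_width: 0.0727
grasp_force: 0.0
t: 38.9
eef_pos: [0.5234, 0.3494, 0.0071]
eef_rot: [1.0, -0.001, 0.004, -0.001]
force: [0.3, -0.0, 0.6]
gripper_width: 0.0727
grasp_force: 0.0
shift u [-0.08  0.05 -0.13] turn u [-0.03  0.08  0.03]
```

Close gently and check the width.

```bash

python3 -m pendant '[[-0.5,[-0.06,0.05,-0.1],[0,0,0]],[-0.3,[0,0,0],[0,0,0]],[0,[0,0,0],[0,0,0]],[0.2,[0,0,0],[0,0,0]],[0.2,[0,0,0],[0,0,0]],[0.2,[0,0,0],[0,0,0]]]' 30
python3 -m pendant '[[0.2,[0,0,0.3],[0,0,0]],[0.2,[0,0,0.7],[0,0,0]],[0.2,[0,0,0.9],[0,0,0]],[0.2,[0,0,0.9],[0,0,0]],[0.2,[0,0,0.9],[0,0,0]],[0.2,[0,0,0.3],[0,0,0]],[0.2,[0,0,0],[0,0,0]]]'
python3 -c "
from h import *
go([.630,-.051,.12],-4.5)"
```

```text
t: 39.5
eef_pos: [0.5213, 0.3507, 0.0045]
eef_rot: [1.0, -0.001, 0.003, -0.001]
force: [-2.8, 0.6, 5.1]
gripper_width: 0.0535
grasp_force: 31.6
t: 40.2
eef_pos: [0.5222, 0.3507, 0.105]
eef_rot: [1.0, -0.001, 0.004, -0.002]
force: [0.1, 0.2, -1.0]
gripper_width: 0.0532
grasp_force: 31.7
shift u [  4.31 -16.07   0.6 ] turn u [-0.03  0.1  -0.87]
```

```bash

python3 - <<'E'
from h import *
for f in("w1","w2","w4","w5"):
    im,d,c=load(f);P=cloud(d,c)
    m=(abs(P[...,2]-.045)<.007)&(im.max(-1)<60)&(P[...,0]>.54)&(P[...,0]<.73)&(P[...,1]>-.13)&(P[...,1]<.16)
    m=cv2.morphologyEx(m.astype(np.uint8),cv2.MORPH_OPEN,np.ones((5,5)))
    q=P[m>0]
    if len(q)>200: print(f,len(q),np.median(q[:,2]).round(4),q.min(0)[:2].round(3),q.max(0)[:2].round(3),cv2.minAreaRect(q[:,:2].astype(np.float32)*1000))
im,d,c=load("w2");print(pz(c,339,100,.045),pz(c,370,237,.045))
im,d,c=load("w4");print(pz(c,221,53,.045),pz(c,209,173,.045))
E
```

```text
w1 15789 0.0448 [ 0.567 -0.098] [0.705 0.142] ((636.1063842773438, 21.750572204589844), (233.1759490966797, 122.76815032958984), 85.33518981933594)
w2 42902 0.0449 [ 0.566 -0.099] [0.707 0.143] ((636.2842407226562, 21.477928161621094), (234.35409545898438, 122.82491302490234), 85.395751953125)
w4 25266 0.0447 [ 0.566 -0.1  ] [0.705 0.134] ((636.31396484375, 20.83441162109375), (233.8198699951172, 123.98480987548828), 85.32878875732422)
w5 19894 0.0449 [ 0.567 -0.091] [0.66  0.143] ((620.1514892578125, 23.302932739257812), (233.9404296875, 91.39279174804688), 85.42646789550781)
[0.70611806 0.13129398 0.045     ] [0.585954  0.1419055 0.045    ]
[ 0.6918928  -0.10086254  0.045     ] [ 0.56931191 -0.09891945  0.045     ]
```

```bash

python3 -m pendant '[[0.2,[0.1,-0.3,0.5],[0,0,-0.05]],[0.2,[0.2,-0.7,0.5],[0,0,-0.05]],[0.2,[0.25,-0.93,0.4],[0,0,-0.05]],[0.2,[0.25,-0.93,0],[0,0,-0.05]],[0.2,[0.25,-0.93,0],[0,0,-0.05]],[0.2,[0.25,-0.93,0],[0,0,-0.05]],[0.2,[0.25,-0.93,0],[0,0,-0.05]],[0.2,[0.25,-0.93,0],[0,0,-0.05]],[0.2,[0.25,-0.93,0],[0,0,-0.05]],[0.2,[0.25,-0.93,0],[0,0,-0.05]]]'
python3 -m pendant '[[0.2,[0.25,-0.93,0],[0,0,-0.05]],[0.2,[0.25,-0.93,0],[0,0,-0.05]],[0.2,[0.25,-0.93,0],[0,0,-0.05]],[0.2,[0.25,-0.93,0],[0,0,-0.05]],[0.2,[0.25,-0.93,0],[0,0,-0.05]],[0.2,[0.25,-0.93,0],[0,0,-0.05]],[0.2,[0.25,-0.93,0],[0,0,-0.05]],[0.2,[0.25,-0.93,0],[0,0,-0.05]],[0.2,[0.25,-0.93,-0.5],[0,0,0]],[0.2,[0,0,0],[0,0,0]]]'
python3 -c "
from h import *
go([.6305,-.0505,.048],-4.65)"
```

```text
t: 41.2
eef_pos: [0.579, 0.1368, 0.1391]
eef_rot: [1.0, -0.024, 0.003, -0.001]
force: [0.4, -0.5, -0.1]
gripper_width: 0.0536
grasp_force: 31.7
t: 42.2
eef_pos: [0.6345, -0.0743, 0.125]
eef_rot: [0.999, -0.043, 0.002, 0.0]
force: [-0.9, 0.9, -0.5]
gripper_width: 0.0537
grasp_force: 31.7
shift u [-0.16  0.95 -3.08] turn u [0.   0.04 0.05]
```

```bash

python3 -m pendant '[[0.2,[-0.06,0.5,-0.7],[0,0,0]],[0.2,[-0.1,0.5,-0.7],[0,0,0]],[0.2,[0,0,-0.7],[0,0,0]],[0.2,[0,0,-0.5],[0,0,0]],[0.2,[0,0,-0.3],[0,0,0]],[0.2,[0,0,-0.1],[0,0,0]],[0.2,[0,0,0],[0,0,0]],[0.2,[0,0,0],[0,0,0]]]'
python3 -m pendant '[[0,[0,0,-0.06],[0,0,0]],[-0.4,[0,0,0],[0,0,0]],[-0.7,[0,0,0],[0,0,0]],[-0.7,[0,0,0],[0,0,0]],[-0.7,[0,0,0.5],[0,0,0]],[-0.7,[0,0,0.9],[0,0,0]],[-0.7,[0,0,1],[0,0,0]],[-0.7,[0,0,1],[0,0,0]],[-0.7,[0,0,1],[0,0,0]],[-0.7,[0,0,0],[0,0,0]]]'
python3 -c "
from h import *
go([.4975,.2589,.16],85)"
```

```text
t: 43.0
eef_pos: [0.6318, -0.0451, 0.0521]
eef_rot: [0.999, -0.041, 0.004, -0.001]
force: [0.2, -0.0, -0.8]
gripper_width: 0.0537
grasp_force: 31.7
t: 44.0
eef_pos: [0.6339, -0.0452, 0.165]
eef_rot: [0.999, -0.041, 0.008, -0.0]
force: [0.4, 0.2, 0.4]
gripper_width: 0.0726
grasp_force: 0.0
shift u [-5.46 12.16 -0.2 ] turn u [-0.14  0.14 17.93]
```

```bash

python3 -m pendant '[[-0.7,[-0.3,0.68,0],[0,0,1]],[-0.7,[-0.3,0.68,0],[0,0,1]],[-0.7,[-0.3,0.68,0],[0,0,1]],[-0.7,[-0.3,0.68,0],[0,0,1]],[-0.7,[-0.3,0.68,0],[0,0,1]],[-0.7,[-0.3,0.68,0],[0,0,1]],[-0.7,[-0.3,0.68,0],[0,0,1]],[-0.7,[-0.3,0.68,0],[0,0,1]],[-0.7,[-0.3,0.68,0],[0,0,1]]]'>/dev/null
python3 -m pendant '[[-0.7,[-0.3,0.68,0],[0,0,1]],[-0.7,[-0.3,0.68,0],[0,0,1]],[-0.7,[-0.3,0.68,0],[0,0,1]],[-0.7,[-0.3,0.68,0],[0,0,1]],[-0.7,[-0.3,0.68,0],[0,0,1]],[-0.7,[-0.3,0.68,0],[0,0,1]],[-0.7,[-0.3,0.68,0],[0,0,1]],[-0.7,[-0.3,0.68,0],[0,0,1]],[-0.7,[-0.3,0.68,0],[0,0,1]],[-0.7,[0,0,0],[0,0,0]]]'
python3 -c "
from h import *
dishes('w6.png');go([.4975,.2589,.004],85)"
```

```text
t: 45.9
eef_pos: [0.4948, 0.2627, 0.1595]
eef_rot: [0.734, 0.679, 0.001, -0.003]
force: [0.3, -0.1, 0.8]
gripper_width: 0.0728
grasp_force: 0.0
[222, 39, 76, 80, 4774] 0.0164 bbox [0.426 0.323] [0.484 0.381] ctr [0.4548 0.3526]
[288, 156, 70, 68, 3720] 0.0154 bbox [0.467 0.23 ] [0.526 0.289] ctr [0.4966 0.2595]
shift u [ 0.08 -0.11 -6.22] turn u [-0.06 -0.02 -0.07]
```

```bash

python3 -m pendant '[[-0.7,[0.08,-0.12,-0.9],[0,0,0]],[-0.7,[0,0,-0.9],[0,0,0]],[-0.7,[0,0,-0.9],[0,0,0]],[-0.7,[0,0,-0.9],[0,0,0]],[-0.7,[0,0,-0.9],[0,0,0]],[-0.7,[0,0,-0.8],[0,0,0]],[-0.7,[0,0,-0.6],[0,0,0]],[-0.7,[0,0,-0.3],[0,0,0]],[-0.7,[0,0,0],[0,0,0]],[-0.7,[0,0,0],[0,0,0]]]'
python3 -m pendant '[[-0.5,[0,0,0],[0,0,0]],[-0.3,[0,0,0],[0,0,0]],[0,[0,0,0],[0,0,0]],[0.2,[0,0,0],[0,0,0]],[0.2,[0,0,0],[0,0,0]],[0.2,[0,0,0],[0,0,0]]]' 30
python3 -c "
from h import *
go([.4975,.2589,.004],85)"
```

```text
t: 46.95
eef_pos: [0.4988, 0.258, 0.0053]
eef_rot: [0.736, 0.677, 0.002, -0.003]
force: [0.8, -0.8, 0.2]
gripper_width: 0.0725
grasp_force: 0.0
t: 47.55
eef_pos: [0.4986, 0.2584, 0.0062]
eef_rot: [0.735, 0.678, 0.002, -0.002]
force: [-0.8, -0.4, 5.1]
gripper_width: 0.0535
grasp_force: 30.5
shift u [-0.04  0.02 -0.09] turn u [-0.08  0.   -0.07]
```

```bash

python3 -m pendant '[[0.2,[0,0,0.4],[0,0,0]],[0.2,[0,0,0.9],[0,0,0]],[0.2,[0,0,1],[0,0,0]],[0.2,[0.3,-0.5,1],[0,0,0]],[0.2,[0.5,-0.8,1],[0,0,0]],[0.2,[0.5,-0.9,1],[0,0,0]],[0.2,[0.5,-0.9,0],[0,0,0]],[0.2,[0.5,-0.9,0],[0,0,0]],[0.2,[0.5,-0.9,0],[0,0,0]],[0.2,[0.5,-0.9,0],[0,0,0]]]'
python3 -m pendant '[[0.2,[0.5,-0.9,0],[0,0,0]],[0.2,[0.5,-0.9,0],[0,0,0]],[0.2,[0.5,-0.9,0],[0,0,0]],[0.2,[0.4,-0.6,-0.5],[0,0,0]],[0.2,[0,0,-0.5],[0,0,0]],[0.2,[0,0,-0.5],[0,0,0]],[0.2,[0,0,0],[0,0,0]]]'
python3 -c "
from h import *
go([.6365,.024,.0495],85.35)"
```

```text
t: 48.55
eef_pos: [0.5811, 0.1123, 0.1384]
eef_rot: [0.735, 0.678, 0.002, -0.002]
force: [0.3, 0.4, -0.5]
gripper_width: 0.0534
grasp_force: 31.6
t: 49.25
eef_pos: [0.6253, 0.0318, 0.0968]
eef_rot: [0.735, 0.678, -0.001, -0.005]
force: [-1.2, 0.7, -0.1]
gripper_width: 0.0533
grasp_force: 31.6
shift u [ 0.45 -0.31 -1.89] turn u [-0.08 -0.09 -0.  ]
```

```bash

python3 -m pendant '[[0.2,[0.2,-0.15,-0.5],[0,0,0]],[0.2,[0.2,-0.15,-0.5],[0,0,0]],[0.2,[0,0,-0.4],[0,0,0]],[0.2,[0,0,-0.3],[0,0,0]],[0.2,[0,0,-0.15],[0,0,0]],[0.2,[0,0,0],[0,0,0]],[0.2,[0,0,0],[0,0,0]]]'
python3 -c "
from h import *
go([.6365,.024,.0495],85.35)"
```

```text
t: 49.95
eef_pos: [0.6383, 0.0232, 0.0539]
eef_rot: [0.735, 0.678, 0.002, -0.003]
force: [-0.8, 0.0, -0.2]
gripper_width: 0.0535
grasp_force: 31.6
shift u [-0.07  0.03 -0.18] turn u [-0.07 -0.01  0.  ]
```

```bash

python3 -m pendant '[[0.2,[0,0,-0.1],[0,0,0]],[0.2,[0,0,-0.06],[0,0,0]],[0.2,[0,0,0],[0,0,0]],[0,[0,0,0],[0,0,0]],[-0.4,[0,0,0],[0,0,0]],[-0.7,[0,0,0],[0,0,0]],[-0.7,[0,0,0],[0,0,0]],[-0.7,[0,0,0.5],[0,0,0]],[-0.7,[0,0,0.9],[0,0,0]],[-0.7,[0,0,1],[0,0,0]]]'
python3 -m pendant '[[-0.7,[0,0,1],[0,0,0]],[-0.7,[0,0,0.5],[0,0,0]],[-0.7,[0,0,0],[0,0,0]]]'
python3 -c "
from h import *
go([.4548,.3526,.14],85)"
```

```text
t: 50.95
eef_pos: [0.6378, 0.0232, 0.1105]
eef_rot: [0.735, 0.678, 0.001, -0.003]
force: [0.8, 0.2, -0.5]
gripper_width: 0.0724
grasp_force: 0.0
t: 51.25
eef_pos: [0.6396, 0.0231, 0.1499]
eef_rot: [0.735, 0.678, 0.003, -0.001]
force: [0.0, -0.0, 0.6]
gripper_width: 0.0725
grasp_force: 0.0
shift u [-7.39 13.18 -0.4 ] turn u [-0.07  0.04 -0.07]
```

```bash

python3 -m pendant '[[-0.7,[-0.53,0.94,0],[0,0,0]],[-0.7,[-0.53,0.94,0],[0,0,0]],[-0.7,[-0.53,0.94,0],[0,0,0]],[-0.7,[-0.53,0.94,0],[0,0,0]],[-0.7,[-0.53,0.94,0],[0,0,0]],[-0.7,[-0.53,0.94,0],[0,0,0]],[-0.7,[-0.53,0.94,0],[0,0,0]],[-0.7,[-0.53,0.94,0],[0,0,0]],[-0.7,[-0.53,0.94,0],[0,0,0]]]'>/dev/null
python3 -m pendant '[[-0.7,[-0.53,0.94,0],[0,0,0]],[-0.7,[-0.53,0.94,0],[0,0,0]],[-0.7,[-0.53,0.94,0],[0,0,0]],[-0.7,[-0.53,0.94,0],[0,0,0]],[-0.7,[-0.5,0.9,0],[0,0,0]],[-0.7,[0,0,0],[0,0,0]],[-0.7,[0,0,0],[0,0,0]]]'
python3 -c "
from h import *
dishes('w7.png');go([.4548,.3526,.004],85)"
```

```text
t: 52.85
eef_pos: [0.4526, 0.3509, 0.146]
eef_rot: [0.735, 0.678, 0.0, -0.003]
force: [0.1, -0.3, -0.3]
gripper_width: 0.0725
grasp_force: 0.0
[286, 153, 74, 71, 4149] 0.0164 bbox [0.425 0.323] [0.484 0.382] ctr [0.4546 0.3525]
shift u [ 0.07  0.08 -5.69] turn u [-0.05 -0.03 -0.07]
```

```bash

python3 -m pendant '[[-0.7,[0.03,0.06,-0.9],[0,0,0]],[-0.7,[0,0,-0.9],[0,0,0]],[-0.7,[0,0,-0.9],[0,0,0]],[-0.7,[0,0,-0.9],[0,0,0]],[-0.7,[0,0,-0.9],[0,0,0]],[-0.7,[0,0,-0.7],[0,0,0]],[-0.7,[0,0,-0.4],[0,0,0]],[-0.7,[0,0,-0.1],[0,0,0]],[-0.7,[0,0,0],[0,0,0]],[-0.7,[0,0,0],[0,0,0]]]'
python3 -m pendant '[[-0.5,[0,0,0],[0,0,0]],[-0.3,[0,0,0],[0,0,0]],[0,[0,0,0],[0,0,0]],[0.2,[0,0,0],[0,0,0]],[0.2,[0,0,0],[0,0,0]],[0.2,[0,0,0],[0,0,0]]]' 30
python3 -m pendant '[[0.2,[0,0,0.4],[0,0,0]],[0.2,[0,0,0.9],[0,0,0]],[0.2,[0,0,1],[0,0,0]],[0.2,[0,0,1],[0,0,0]],[0.2,[0,0,1],[0,0,0]],[0.2,[0,0,1],[0,0,0]],[0.2,[0,0,0],[0,0,0]]]'
python3 -c "
from h import *
go([.642,.0955,.14],85.35)"
```

```text
t: 53.9
eef_pos: [0.4549, 0.3529, 0.0054]
eef_rot: [0.735, 0.678, 0.002, -0.003]
force: [-0.2, -0.3, 0.2]
gripper_width: 0.0724
grasp_force: 0.0
t: 54.5
eef_pos: [0.4546, 0.353, 0.0058]
eef_rot: [0.735, 0.678, 0.002, -0.003]
force: [-0.7, -0.2, 5.1]
gripper_width: 0.0536
grasp_force: 30.7
t: 55.2
eef_pos: [0.4564, 0.3542, 0.1415]
eef_rot: [0.735, 0.678, 0.006, -0.002]
force: [-0.4, -0.5, -0.3]
gripper_width: 0.0536
grasp_force: 31.7
shift u [  7.43 -10.35  -0.06] turn u [-0.12  0.07  0.  ]
```

```bash

python3 -m pendant '[[0.2,[0.3,-0.4,0],[0,0,0]],[0.2,[0.6,-0.83,0],[0,0,0]],[0.2,[0.6,-0.83,0],[0,0,0]],[0.2,[0.6,-0.83,0],[0,0,0]],[0.2,[0.6,-0.83,0],[0,0,0]],[0.2,[0.6,-0.83,0],[0,0,0]],[0.2,[0.6,-0.83,0],[0,0,0]],[0.2,[0.6,-0.83,0],[0,0,0]],[0.2,[0.6,-0.83,0],[0,0,0]],[0.2,[0.6,-0.83,0],[0,0,0]]]'
python3 -m pendant '[[0.2,[0.6,-0.83,0],[0,0,0]],[0.2,[0.6,-0.83,0],[0,0,0]],[0.2,[0.5,-0.6,-0.5],[0,0,0]],[0.2,[0,0,-0.5],[0,0,0]],[0.2,[0,0,-0.5],[0,0,0]],[0.2,[0,0,-0.5],[0,0,0]],[0.2,[0,0,0],[0,0,0]],[0.2,[0,0,0],[0,0,0]]]'
python3 -c "
from h import *
go([.642,.0955,.0495],85.35)"
```

```text
t: 56.2
eef_pos: [0.5963, 0.1538, 0.1352]
eef_rot: [0.735, 0.678, -0.0, -0.004]
force: [-0.2, 0.1, 0.2]
gripper_width: 0.0537
grasp_force: 31.7
t: 57.0
eef_pos: [0.6384, 0.1002, 0.0866]
eef_rot: [0.735, 0.678, 0.001, -0.003]
force: [-0.4, 0.1, 0.6]
gripper_width: 0.0538
grasp_force: 31.7
shift u [ 0.14 -0.19 -1.48] turn u [-0.07 -0.03 -0.01]
```

```bash

python3 -m pendant '[[0.2,[0.12,-0.17,-0.5],[0,0,0]],[0.2,[0,0,-0.4],[0,0,0]],[0.2,[0,0,-0.3],[0,0,0]],[0.2,[0,0,-0.2],[0,0,0]],[0.2,[0,0,0],[0,0,0]],[0.2,[0,0,0],[0,0,0]]]'
python3 -m pendant '[[0.2,[0,0,-0.06],[0,0,0]],[0.2,[0,0,0],[0,0,0]],[0,[0,0,0],[0,0,0]],[-0.4,[0,0,0],[0,0,0]],[-0.7,[0,0,0],[0,0,0]],[-0.7,[0,0,0],[0,0,0]],[-0.7,[0,0,0.5],[0,0,0]],[-0.7,[0,0,0.9],[0,0,0]],[-0.7,[0,0,1],[0,0,0]],[-0.7,[0,0,1],[0,0,0]]]'
python3 -c "
from h import *
go([.47,.05,.27],0)"
```

```text
t: 57.6
eef_pos: [0.6422, 0.0952, 0.0521]
eef_rot: [0.735, 0.678, 0.002, -0.003]
force: [0.5, 0.4, -1.1]
gripper_width: 0.0536
grasp_force: 31.7
t: 58.6
eef_pos: [0.6422, 0.0952, 0.1374]
eef_rot: [0.735, 0.678, 0.002, -0.003]
force: [0.5, 0.3, -0.8]
gripper_width: 0.0726
grasp_force: 0.0
shift u [-6.89 -1.81  5.3 ] turn u [ -0.06   0.04 -17.07]
```

```bash

python3 -m pendant '[[-0.7,[-0.4,-0.1,0.5],[0,0,-1]],[-0.7,[-0.4,-0.1,0.5],[0,0,-1]],[-0.7,[-0.4,-0.1,0.5],[0,0,-1]],[-0.7,[-0.4,-0.1,0.5],[0,0,-1]],[-0.7,[-0.4,-0.1,0.5],[0,0,-1]],[-0.7,[-0.4,-0.1,0],[0,0,-1]],[-0.7,[-0.4,-0.1,0],[0,0,-1]],[-0.7,[-0.4,-0.1,0],[0,0,-1]]]'>/dev/null
python3 -m pendant '[[-0.7,[-0.4,-0.1,0],[0,0,-1]],[-0.7,[-0.4,-0.1,0],[0,0,-1]],[-0.7,[-0.4,-0.1,0],[0,0,-1]],[-0.7,[-0.4,-0.1,0],[0,0,-1]],[-0.7,[-0.4,-0.1,0],[0,0,-1]],[-0.7,[-0.4,-0.1,0],[0,0,-1]],[-0.7,[-0.4,-0.1,0],[0,0,-1]],[-0.7,[-0.4,-0.1,0],[0,0,-1]],[-0.7,[-0.4,-0.1,0],[0,0,-1]],[-0.7,[0,0,0],[0,0,0]]]'
python3 - <<'E'
from h import *
st()
im,d,c=shot('wrist','w8.png');P=cloud(d,c)
# controller top plane
m=(abs(P[...,2]-.062)<.004)&(P[...,0]>.38)&(P[...,0]<.55)&(P[...,1]>-.09)&(P[...,1]<.18)
q=P[m];print(len(q),np.median(q[:,2]),cv2.minAreaRect(q[:,:2].astype(np.float32)*1000))
w=(P[...,2]>.07)&(P[...,2]<.108)&(P[...,0]>.38)&(P[...,0]<.55)&(P[...,1]>-.09)&(P[...,1]<.18)
n,l,s,_=cv2.connectedComponentsWithStats(cv2.erode(w.astype(np.uint8),np.ones((3,3))))
for i in range(1,n):
    if s[i,4]>80:
        q=P[l==i];print(s[i].tolist(),q.min(0).round(4),q.max(0).round(4),im[l==i].mean(0).round(),cv2.minAreaRect(q[:,:2].astype(np.float32)*1000))
E
```

```text
t: 60.4
eef_pos: [0.471, 0.0526, 0.1991]
eef_rot: [1.0, 0.003, 0.003, -0.001]
force: [0.6, 0.0, 0.1]
gripper_width: 0.0727
grasp_force: 0.0
{'t': 60.4, 'eef_pos': [0.471, 0.053, 0.199], 'eef_rot': [1.0, 0.003, 0.003, -0.001], 'force': [0.603, 0.003, 0.098], 'gripper_width': 0.073, 'grasp_force': 0.0, 'joint_positions': [-0.037, 0.142, 1.767, 0.002, 1.227, 1.527]}
17953 0.06172635052646081 ((459.75787353515625, 47.93060302734375), (106.21431732177734, 194.1660919189453), 0.296216756105423)
[221, 157, 29, 99, 2203] [0.4201 0.1111 0.0716] [0.5005 0.1256 0.1021] [109. 107. 100.] ((460.3062744140625, 118.3912124633789), (80.4149169921875, 14.284756660461426), 0.35600754618644714)
[344, 156, 20, 100, 1800] [0.4215 0.0208 0.0704] [0.5015 0.0348 0.1022] [109. 107. 100.] ((461.51385498046875, 27.841737747192383), (80.02140045166016, 13.685809135437012), 0.5510939359664917)
[284, 158, 21, 98, 1784] [0.4198 0.0658 0.0722] [0.5    0.0795 0.1022] [111. 110. 102.] ((459.8960266113281, 72.60203552246094), (80.2392807006836, 13.62590503692627), 0.265081524848938)
[388, 182, 52, 51, 1863] [ 0.4395 -0.0428  0.0714] [ 0.4811 -0.0017  0.0859] [48. 79. 52.] ((460.2248229980469, -22.30691909790039), (41.2349739074707, 40.6501579284668), 32.31680679321289)
```

View pics/w8.png

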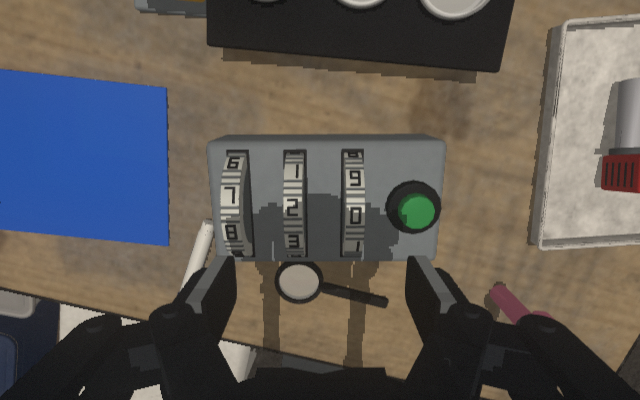

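```bash
cat >> h.py <<'E'
AX,AZ=.4601,.055;WY=dict(left=.1187,mid=.0727,right=.0272)
def strips(src,out,lim=60,px=8):
    im,d,c=src;o=[]
    for n in ("left","mid","right"):
        al=np.radians(np.arange(lim,-lim,-1/px*1.0));yy=np.linspace(.010,-.010,120)
        X=np.stack(np.broadcast_arrays(AX+.045*np.sin(al)[:,None],WY[n]+yy[None],AZ+.045*np.cos(al)[:,None]),-1).reshape(-1,3)
        q=(X@c[1].T+c[2])@c[0].T;uv=(q[:,:2]/q[:,2:]).reshape(len(al),120,2).astype(np.float32)
        s=cv2.remap(im,uv[...,0],uv[...,1],cv2.INTER_CUBIC);s=cv2.resize(s,(120,590))
        for a in range(-lim+10,lim,10):
            r=int((lim-a)/(2*lim)*590);cv2.line(s,(0,r),(14 if a else 119,r),(255,0,0) if a==0 else (0,200,0),1)
        o+=[s,np.zeros((590,20,3),np.uint8)]
    o=np.concatenate(o,1);cv2.imwrite("pics/"+out,o[:,:,::-1])
E
python3 -c "
from h import *
strips(load('w8'),'st1.png')"
```

```text
(no output)
```

View pics/st1.png

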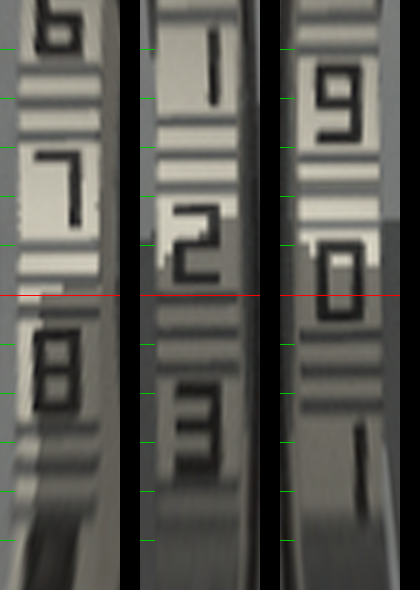

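Each strip has its top line at row 295. Left wheel: 7 at row 189 and 8 at row 370, so about 273°. Mid: 2 at row 243, so about 82°. Right: 0 at row 280, so about 3°. Required turns are left −165°, mid +206° and right +177°.

```bash

python3 -m pendant '[[0.33,[-0.09,0.53,-0.4],[0,0,0]],[0.33,[-0.09,0.53,-0.6],[0,0,0]],[0.33,[-0.09,0.53,-0.6],[0,0,0]],[0.33,[-0.09,0.53,-0.6],[0,0,0]],[0.33,[-0.09,0.53,-0.4],[0,0,0]],[0.33,[0,0,0],[0,0,0]],[0.33,[0,0,0],[0,0,0]],[0.33,[0,0,0],[0,0,0]]]'
python3 -c "
from h import *
go([AX,WY['left'],.085],0.3)"
```

```text
t: 61.25
eef_pos: [0.4617, 0.1188, 0.1337]
eef_rot: [1.0, 0.003, 0.004, -0.001]
force: [-0.3, 0.3, -0.0]
gripper_width: 0.0283
grasp_force: 0.0
shift u [-0.06 -0.01 -1.95] turn u [-0.02  0.09 -0.01]
```

```bash

python3 -m pendant '[[0.33,[-0.03,0,-0.5],[0,0.05,0]],[0.33,[-0.03,0,-0.5],[0,0,0]],[0.33,[0,0,-0.5],[0,0,0]],[0.33,[0,0,-0.35],[0,0,0]],[0.33,[0,0,-0.1],[0,0,0]],[0.33,[0,0,0],[0,0,0]],[0.33,[0,0,0],[0,0,0]]]'
python3 -m pendant '[[0.33,[0.105,0,-0.005],[0,1,0]],[0.33,[0.104,0,-0.014],[0,1,0]],[0.33,[0.102,0,-0.023],[0,1,0]],[0.33,[0.1,0,-0.032],[0,1,0]],[0.33,[0.097,0,-0.04],[0,1,0]],[0.33,[0.093,0,-0.048],[0,1,0]],[0.33,[0.088,0,-0.056],[0,1,0]],[0.33,[0.083,0,-0.064],[0,1,0]],[0.33,[0,0,0],[0,0,0]]]'
python3 -m pendant '[[1,[0,0,0],[0,0,0]],[1,[0,0,0],[0,0,0]],[1,[0,0,0],[0,0,0]],[1,[0,0,0],[0,0,0]]]' 40
```

```text
t: 61.95
eef_pos: [0.4599, 0.1189, 0.0847]
eef_rot: [1.0, 0.003, 0.001, -0.001]
force: [0.0, -1.0, -0.5]
gripper_width: 0.0285
grasp_force: 0.0
t: 62.85
eef_pos: [0.4805, 0.1187, 0.0748]
eef_rot: [0.94, 0.002, -0.342, -0.002]
force: [-0.6, -1.0, 0.4]
gripper_width: 0.0288
grasp_force: 0.0
t: 63.25
eef_pos: [0.4788, 0.1194, 0.0775]
eef_rot: [0.94, 0.003, -0.34, -0.002]
force: [0.1, 1.9, -5.8]
gripper_width: 0.0132
grasp_force: 41.5
```

```bash

python3 -m pendant '[[1,[-0.083,0,0.064],[0,-1,0]],[1,[-0.088,0,0.056],[0,-1,0]],[1,[-0.093,0,0.048],[0,-1,0]],[1,[-0.097,0,0.04],[0,-1,0]],[1,[-0.1,0,0.032],[0,-1,0]],[1,[-0.102,0,0.023],[0,-1,0]],[1,[-0.104,0,0.014],[0,-1,0]],[1,[-0.105,0,0.005],[0,-1,0]]]'
python3 -m pendant '[[1,[-0.105,0,-0.005],[0,-1,0]],[1,[-0.104,0,-0.014],[0,-1,0]],[1,[-0.102,0,-0.023],[0,-1,0]],[1,[-0.1,0,-0.032],[0,-1,0]],[1,[-0.097,0,-0.04],[0,-1,0]],[1,[-0.093,0,-0.048],[0,-1,0]],[1,[-0.088,0,-0.056],[0,-1,0]],[1,[-0.083,0,-0.064],[0,-1,0]],[1,[0,0,0],[0,0,0]]]'
```

```text
t: 64.05
eef_pos: [0.4603, 0.1193, 0.0859]
eef_rot: [1.0, 0.003, 0.005, -0.001]
force: [3.7, 1.0, -7.7]
gripper_width: 0.0127
grasp_force: 41.5
t: 64.95
eef_pos: [0.4494, 0.1178, 0.0924]
eef_rot: [0.956, 0.006, 0.292, -0.003]
force: [3.3, 46.0, -22.7]
gripper_width: 0.0122
grasp_force: 41.4
```

```bash

python3 -m pendant '[[0.33,[0,0,0],[0,0,0]],[0.33,[0,0,0],[0,0,0]],[0.33,[0,0,0],[0,0,0]]]'
python3 -c "
from h import *
st();go([AX,WY['left'],.085],0.3)"
```

```text
t: 65.25
eef_pos: [0.4491, 0.1109, 0.0922]
eef_rot: [0.957, 0.002, 0.289, 0.004]
force: [2.3, 20.6, -11.9]
gripper_width: 0.0284
grasp_force: 10.8
{'t': 65.25, 'eef_pos': [0.449, 0.111, 0.092], 'eef_rot': [0.957, 0.002, 0.289, 0.004], 'force': [2.302, 20.635, -11.924], 'gripper_width': 0.028, 'grasp_force': 10.77, 'joint_positions': [0.172, 0.081, 2.396, -0.865, 0.133, 2.568]}
shift u [ 0.44  0.31 -0.29] turn u [0.08 6.72 0.01]
```

```bash

python3 -m pendant '[[0.33,[0.06,0.15,-0.04],[0,0.9,0]],[0.33,[0.06,0.1,-0.04],[0,0.97,0]],[0.33,[0.06,0.05,-0.04],[0,0.97,0]],[0.33,[0.06,0,-0.04],[0,0.97,0]],[0.33,[0.06,0,-0.04],[0,0.97,0]],[0.33,[0.06,0,-0.04],[0,0.97,0]],[0.33,[0.06,0,-0.03],[0,0.97,0]],[0.33,[0,0,0],[0,0,0]],[0.33,[0,0,0],[0,0,0]]]'
python3 -c "
from h import *
st();go([AX,WY['left'],.085],0.3)
s=shot('wrist','w9.png');strips(s,'st2.png')"
```

```text
t: 66.15
eef_pos: [0.4674, 0.1109, 0.0907]
eef_rot: [0.999, -0.004, 0.043, 0.012]
force: [4.9, 28.4, 11.1]
gripper_width: 0.0289
grasp_force: 13.7
{'t': 66.15, 'eef_pos': [0.467, 0.111, 0.091], 'eef_rot': [0.999, -0.004, 0.043, 0.012], 'force': [4.946, 28.433, 11.052], 'gripper_width': 0.029, 'grasp_force': 13.697, 'joint_positions': [0.113, 0.227, 1.973, -0.044, 0.859, 1.718]}
shift u [-0.29  0.31 -0.23] turn u [0.26 0.99 0.14]
```

View pics/st2.png

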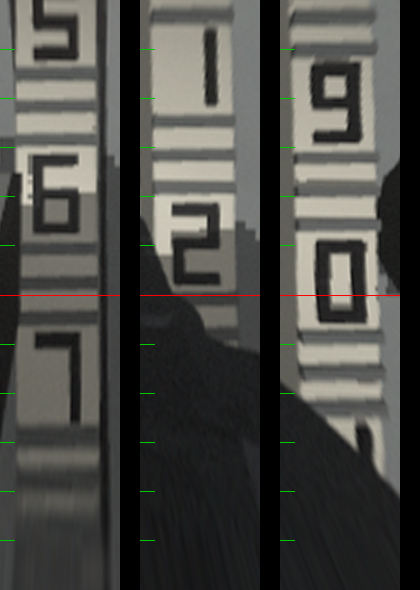

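```bash

python3 -m pendant '[[0.2,[0,0.3,0],[0,0,0]],[0.2,[0,0,0.1],[0,0,0]],[0.2,[0,0,0.0],[0,0,0]]]'
python3 -c "
from h import *
st();go([AX,WY['left'],.085],0.3)"
```

```text
t: 66.5
eef_pos: [0.4589, 0.1095, 0.0889]
eef_rot: [0.999, 0.001, 0.034, 0.021]
force: [0.1, 0.7, 0.3]
gripper_width: 0.0343
grasp_force: 0.2
{'t': 66.5, 'eef_pos': [0.459, 0.11, 0.089], 'eef_rot': [0.999, 0.001, 0.034, 0.021], 'force': [0.145, 0.721, 0.329], 'gripper_width': 0.034, 'grasp_force': 0.182, 'joint_positions': [0.125, 0.228, 1.976, -0.064, 0.875, 1.735]}
shift u [ 0.05  0.37 -0.15] turn u [0.47 0.79 0.05]
```

```bash

python3 -m pendant '[[0.33,[0.02,0.18,-0.07],[0.23,0.4,0]],[0.33,[0.02,0.18,-0.07],[0.23,0.4,0]],[0.33,[0,0,0],[0,0,0]],[0.33,[0,0,0],[0,0,0]]]'
python3 -c "
from h import *
st();go([AX,WY['left'],.085],0.3)"
```

```text
t: 66.9
eef_pos: [0.4603, 0.1182, 0.0846]
eef_rot: [1.0, -0.0, -0.001, 0.001]
force: [0.2, 0.5, 0.6]
gripper_width: 0.0288
grasp_force: 0.0
{'t': 66.9, 'eef_pos': [0.46, 0.118, 0.085], 'eef_rot': [1.0, -0.0, -0.001, 0.001], 'force': [0.185, 0.466, 0.622], 'gripper_width': 0.029, 'grasp_force': 0.0, 'joint_positions': [0.106, 0.265, 1.932, -0.001, 0.947, 1.677]}
shift u [-0.01  0.02  0.02] turn u [ 0.01 -0.02  0.06]
```

```bash

python3 -m pendant '[[0.33,[0.105,0,-0.005],[0,1,0]],[0.33,[0.104,0,-0.014],[0,1,0]],[0.33,[0.102,0,-0.023],[0,1,0]],[0.33,[0.1,0,-0.032],[0,1,0]],[0.33,[0.097,0,-0.04],[0,1,0]],[0.33,[0.093,0,-0.048],[0,1,0]],[0.33,[0.088,0,-0.056],[0,1,0]],[0.33,[0.083,0,-0.064],[0,1,0]],[0.33,[0.077,0,-0.071],[0,1,0]],[0.33,[0,0,0],[0,0,0]]]' | grep -v rot
python3 -m pendant '[[1,[0,0,0],[0,0,0]],[1,[0,0,0],[0,0,0]],[1,[0,0,0],[0,0,0]]]' 40| grep -v rot
python3 -m pendant '[[1,[-0.077,0,0.071],[0,-1,0]],[1,[-0.083,0,0.064],[0,-1,0]],[1,[-0.088,0,0.056],[0,-1,0]],[1,[-0.093,0,0.048],[0,-1,0]],[1,[-0.097,0,0.04],[0,-1,0]],[1,[-0.1,0,0.032],[0,-1,0]],[1,[-0.102,0,0.023],[0,-1,0]],[1,[-0.104,0,0.014],[0,-1,0]],[1,[-0.105,0,0.005],[0,-1,0]]]'| grep -v rot
python3 -m pendant '[[1,[-0.105,0,-0.005],[0,-1,0]],[1,[-0.104,0,-0.014],[0,-1,0]],[1,[-0.102,0,-0.023],[0,-1,0]],[1,[-0.1,0,-0.032],[0,-1,0]],[1,[0,0,0],[0,0,0]]]'
python3 -m pendant '[[0.33,[0,0,0],[0,0,0]],[0.33,[0,0,0],[0,0,0]],[0.33,[0,0,0],[0,0,0]]]'
```

```text
t: 67.9
eef_pos: [0.4825, 0.1184, 0.0731]
force: [0.5, -0.2, -0.1]
gripper_width: 0.0288
grasp_force: 0.0
t: 68.2
eef_pos: [0.4815, 0.1195, 0.076]
force: [-2.9, 1.1, -8.3]
gripper_width: 0.0127
grasp_force: 42.0
t: 69.1
eef_pos: [0.4608, 0.1193, 0.0869]
force: [1.2, 1.1, -2.4]
gripper_width: 0.0129
grasp_force: 42.9
t: 69.6
eef_pos: [0.4477, 0.1191, 0.0852]
eef_rot: [0.984, 0.001, 0.176, -0.0]
force: [-8.9, 0.9, 14.4]
gripper_width: 0.0128
grasp_force: 45.9
t: 69.9
eef_pos: [0.4506, 0.119, 0.0837]
eef_rot: [0.985, 0.0, 0.174, 0.0]
force: [0.2, 0.6, 0.4]
gripper_width: 0.0284
grasp_force: 0.0
```

```bash

python3 -m pendant '[[0.33,[0.1,0,0.032],[0,1,0]],[0.33,[0.102,0,0.023],[0,1,0]],[0.33,[0.104,0,0.014],[0,1,0]],[0.33,[0.105,0,0.005],[0,1,0]]]' >/dev/null
python3 -m pendant '[[0.33,[0.105,0,-0.005],[0,1,0]],[0.33,[0.104,0,-0.014],[0,1,0]],[0.33,[0.102,0,-0.023],[0,1,0]],[0.33,[0.1,0,-0.032],[0,1,0]],[0.33,[0.097,0,-0.04],[0,1,0]],[0.33,[0.093,0,-0.048],[0,1,0]],[0.33,[0.088,0,-0.056],[0,1,0]],[0.33,[0.083,0,-0.064],[0,1,0]],[0.33,[0.077,0,-0.071],[0,1,0]],[0.33,[0,0,0],[0,0,0]]]' | grep -v rot
python3 -m pendant '[[1,[0,0,0],[0,0,0]],[1,[0,0,0],[0,0,0]],[1,[0,0,0],[0,0,0]]]' 40| grep -v rot
python3 -m pendant '[[1,[-0.077,0,0.071],[0,-1,0]],[1,[-0.083,0,0.064],[0,-1,0]],[1,[-0.088,0,0.056],[0,-1,0]],[1,[-0.093,0,0.048],[0,-1,0]],[1,[-0.097,0,0.04],[0,-1,0]],[1,[-0.1,0,0.032],[0,-1,0]],[1,[-0.102,0,0.023],[0,-1,0]],[1,[-0.104,0,0.014],[0,-1,0]],[1,[-0.105,0,0.005],[0,-1,0]]]'| grep -v rot
python3 -m pendant '[[1,[-0.105,0,-0.005],[0,-1,0]],[1,[-0.104,0,-0.014],[0,-1,0]],[1,[-0.102,0,-0.023],[0,-1,0]],[1,[-0.1,0,-0.032],[0,-1,0]],[1,[0,0,0],[0,0,0]]]'
python3 -m pendant '[[0.33,[0,0,0],[0,0,0]],[0.33,[0,0,0],[0,0,0]],[0.33,[0.1,0,0.032],[0,1,0]],[0.33,[0.102,0,0.023],[0,1,0]],[0.33,[0.104,0,0.014],[0,1,0]],[0.33,[0.105,0,0.005],[0,1,0]],[0.33,[0,0,0],[0,0,0]]]'
python3 -c "
from h import *
go([AX,WY['left'],.085],0.3)
s=shot('wrist','w10.png');strips(s,'st3.png')"
```

```text
t: 71.3
eef_pos: [0.4833, 0.1186, 0.0726]
force: [-1.3, 0.1, -0.6]
gripper_width: 0.0286
grasp_force: 0.0
t: 71.6
eef_pos: [0.482, 0.1195, 0.0758]
force: [-3.0, 1.6, -9.2]
gripper_width: 0.0129
grasp_force: 41.9
t: 72.5
eef_pos: [0.4612, 0.1193, 0.087]
force: [1.9, 0.6, -2.4]
gripper_width: 0.0125
grasp_force: 42.8
t: 73.0
eef_pos: [0.4482, 0.1192, 0.0856]
eef_rot: [0.984, 0.001, 0.176, -0.0]
force: [-9.0, 1.1, 17.0]
gripper_width: 0.0127
grasp_force: 45.8
t: 73.7
eef_pos: [0.4649, 0.1189, 0.0853]
eef_rot: [1.0, -0.0, 0.001, -0.0]
force: [0.0, -0.8, -1.0]
gripper_width: 0.0283
grasp_force: 0.0
shift u [-0.19 -0.01 -0.01] turn u [-0.    0.03  0.07]
```

View pics/st3.png

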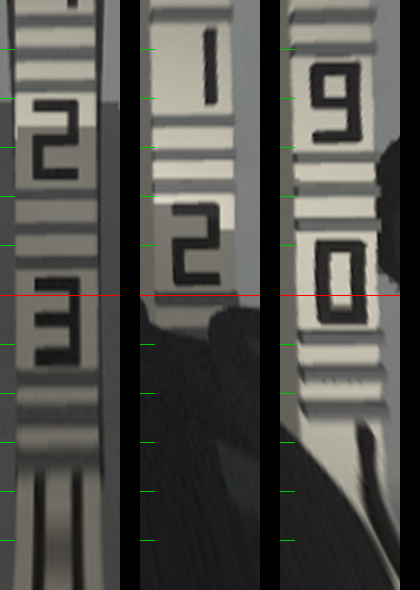

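The left wheel now reads about 103°, with the 3 at row 321 (5° short), and the other wheels haven't moved. I'll nudge it +5° and read wheel phases in code from here.

```bash
cat >> h.py <<'E'
def phase(src,lim=45,names=("left","mid","right")):
    im,d,c=src;g=cv2.cvtColor(im,cv2.COLOR_RGB2GRAY).astype(np.float32);res={}
    deg=np.arange(-lim,lim+.01,.25);al=np.radians(deg);comb=None
    for n in names:
        yy=np.linspace(.0045,-.0045,19)
        X=np.stack(np.broadcast_arrays(AX+.045*np.sin(al)[:,None],WY[n]+yy[None],AZ+.045*np.cos(al)[:,None]),-1).reshape(-1,3)
        q=(X@c[1].T+c[2])@c[0].T;uv=(q[:,:2]/q[:,2:]).reshape(len(al),19,2).astype(np.float32)
        p=np.percentile(cv2.remap(g,uv[...,0],uv[...,1],cv2.INTER_CUBIC),85,axis=1)
        bg=cv2.dilate(p.reshape(-1,1),np.ones((41,1))).ravel()+1
        dk=np.clip(1-p/bg,0,.5);w=(bg>60)*np.cos(al)**1
        sc=[]
        for ph in np.arange(-18,18,.25):
            u=(deg-ph+18)%36-18 # dist from numeral centre
            k=sum(np.exp(-((abs(u)-o)/1.2)**2) for o in (10.7,18.))
            k=k-np.average(k,weights=w+1e-6);sc.append((k*dk*w).sum()/np.sqrt((k*k*w).sum()))
        i=int(np.argmax(sc));res[n]=(float(np.arange(-18,18,.25)[i]),round(float(sc[i]),2))
    print("phase of nearest numeral centre (deg toward +x):",res)
E
python3 -c "
from h import *
for f in('w8','w9','w10'): phase(load(f))"
python3 -m pendant '[[0.33,[-0.19,0,0],[0,0,0]],[0.33,[0,0,0],[0,0,0]],[1,[0,0,0],[0,0,0]],[1,[0,0,0],[0,0,0]],[1,[0,0,0],[0,0,0]],[1,[0.105,0,0],[0,1,0]],[1,[0,0,0],[0,0,0]],[0.33,[0,0,0],[0,0,0]],[0.33,[0,0,0],[0,0,0]],[0.33,[0,0,0],[0,0,0]]]'
python3 -m pendant '[[0.33,[-0.05,0,0.7],[0,-1,0]],[0.33,[-0.05,0,0.8],[0,0,0]],[0.33,[0,-0.3,0.5],[0,0,0]],[0.33,[0,-0.9,0],[0,0,0]],[0.33,[0,-0.6,0],[0,0,0]],[0.33,[0,0,0],[0,0,0]],[0.33,[0,0,0],[0,0,0]]]'
python3 -c "
from h import *
s=shot('wrist','w11.png');phase(s);go([AX,WY['mid'],.085],0.3)"
```

```text
phase of nearest numeral centre (deg toward +x): {'left': (-15.25, 1.3), 'mid': (10.25, 1.33), 'right': (2.75, 1.48)}
phase of nearest numeral centre (deg toward +x): {'left': (-15.75, 1.26), 'mid': (10.25, 1.36), 'right': (3.0, 1.55)}
phase of nearest numeral centre (deg toward +x): {'left': (-4.75, 1.17), 'mid': (10.25, 1.3), 'right': (3.0, 2.05)}
t: 74.75
eef_pos: [0.4591, 0.119, 0.0848]
eef_rot: [0.999, 0.0, -0.043, 0.0]
force: [0.6, -0.1, -0.1]
gripper_width: 0.0284
grasp_force: 0.0
t: 75.45
eef_pos: [0.4563, 0.0742, 0.1349]
eef_rot: [1.0, -0.0, 0.0, -0.0]
force: [0.7, 0.4, 0.3]
gripper_width: 0.0285
grasp_force: 0.0
phase of nearest numeral centre (deg toward +x): {'left': (1.75, 1.3), 'mid': (10.25, 1.47), 'right': (2.75, 1.64)}
shift u [ 0.15 -0.07 -1.99] turn u [-0.01 -0.    0.06]
```

```bash

python3 -m pendant '[[0.33,[0.08,-0.04,-0.5],[0,0,0]],[0.33,[0.07,-0.03,-0.6],[0,0,0]],[0.33,[0,0,-0.5],[0,0,0]],[0.33,[0,0,-0.3],[0,0,0]],[0.33,[0,0,-0.1],[0,0,0]],[0.33,[0,0,0],[0,0,0]],[0.33,[-0.105,0,-0.005],[0,-1,0]],[0.33,[-0.104,0,-0.014],[0,-1,0]],[0.33,[-0.102,0,-0.023],[0,-1,0]],[0.33,[-0.1,0,-0.032],[0,-1,0]]]'
python3 -m pendant '[[0.33,[0,0,0],[0,0,0]],[1,[0,0,0],[0,0,0]],[1,[0,0,0],[0,0,0]],[1,[0,0,0],[0,0,0]]]' 40| grep -v rot
python3 -m pendant '[[1,[0.1,0,0.032],[0,1,0]],[1,[0.102,0,0.023],[0,1,0]],[1,[0.104,0,0.014],[0,1,0]],[1,[0.105,0,0.005],[0,1,0]]]'
python3 -m pendant '[[1,[0.105,0,-0.005],[0,1,0]],[1,[0.104,0,-0.014],[0,1,0]],[1,[0.102,0,-0.023],[0,1,0]],[1,[0.1,0,-0.032],[0,1,0]],[1,[0.097,0,-0.04],[0,1,0]],[1,[0.093,0,-0.048],[0,1,0]],[1,[0.088,0,-0.056],[0,1,0]],[1,[0.083,0,-0.064],[0,1,0]],[1,[0.077,0,-0.071],[0,1,0]],[1,[0,0,0],[0,0,0]]]'
python3 -m pendant '[[0.33,[0,0,0],[0,0,0]],[0.33,[0,0,0],[0,0,0]],[0.33,[0,0,0],[0,0,0]]]'
python3 -c "
from h import *
s=shot('wrist');phase(s)"
```

```text
t: 76.5
eef_pos: [0.4505, 0.0725, 0.0843]
eef_rot: [0.984, 0.0, 0.176, -0.0]
force: [0.8, 0.1, -1.0]
gripper_width: 0.0285
grasp_force: 0.0
t: 76.9
eef_pos: [0.4509, 0.073, 0.0841]
force: [-8.9, 5.2, 10.1]
gripper_width: 0.0126
grasp_force: 41.1
t: 77.3
eef_pos: [0.4593, 0.0732, 0.0847]
eef_rot: [1.0, 0.0, -0.005, -0.001]
force: [-2.5, 2.9, -12.6]
gripper_width: 0.013
grasp_force: 40.4
t: 78.3
eef_pos: [0.4809, 0.0735, 0.0731]
eef_rot: [0.922, 0.0, -0.388, -0.001]
force: [-10.2, 2.8, -8.3]
gripper_width: 0.0131
grasp_force: 40.4
t: 78.6
eef_pos: [0.4829, 0.0722, 0.0763]
eef_rot: [0.924, 0.0, -0.381, 0.0]
force: [0.1, 0.2, 0.4]
gripper_width: 0.0282
grasp_force: 0.0
phase of nearest numeral centre (deg toward +x): {'left': (14.75, 0.85), 'mid': (4.75, 0.73), 'right': (14.75, 1.12)}
```

```bash

for i in 1 2; do
python3 -m pendant '[[0.33,[-0.077,0,0.05],[0,-1,0]],[0.33,[-0.083,0,0.05],[0,-1,0]],[0.33,[-0.088,0,0.05],[0,-1,0]],[0.33,[-0.093,0,0.04],[0,-1,0]],[0.33,[-0.1,0,0.03],[0,-1,0]],[0.33,[-0.105,0,0.025],[0,-1,0]],[0.33,[-0.105,0,0.015],[0,-1,0]],[0.33,[-0.105,0,0.01],[0,-1,0]],[0.33,[-0.105,0,0.005],[0,-1,0]]]'
python3 -m pendant '[[0.33,[-0.105,0,-0.005],[0,-1,0]],[0.33,[-0.104,0,-0.014],[0,-1,0]],[0.33,[-0.102,0,-0.023],[0,-1,0]],[0.33,[-0.1,0,-0.032],[0,-1,0]],[0.33,[0,0,0],[0,0,0]],[1,[0,0,0],[0,0,0]],[1,[0,0,0],[0,0,0]],[1,[0,0,0],[0,0,0]]]' 40| grep -v rot
python3 -m pendant '[[1,[0.1,0,0.032],[0,1,0]],[1,[0.102,0,0.023],[0,1,0]],[1,[0.104,0,0.014],[0,1,0]],[1,[0.105,0,0.005],[0,1,0]]]' | grep -E "pos|force"
python3 -m pendant '[[1,[0.105,0,-0.005],[0,1,0]],[1,[0.104,0,-0.014],[0,1,0]],[1,[0.102,0,-0.023],[0,1,0]],[1,[0.1,0,-0.032],[0,1,0]],[1,[0.097,0,-0.04],[0,1,0]],[1,[0.093,0,-0.048],[0,1,0]],[1,[0.088,0,-0.056],[0,1,0]],[1,[0.083,0,-0.064],[0,1,0]],[1,[0.077,0,-0.071],[0,1,0]],[1,[0,0,0],[0,0,0]]]'| grep -E "pos|rot|force"
python3 -m pendant '[[0.33,[0,0,0],[0,0,0]],[0.33,[0,0,0],[0,0,0]],[0.33,[0,0,0],[0,0,0]]]' | grep pos
done
python3 -m pendant '[[0.33,[-0.077,0,0.05],[0,-1,0]],[0.33,[-0.083,0,0.05],[0,-1,0]],[0.33,[-0.088,0,0.05],[0,-1,0]],[0.33,[-0.093,0,0.04],[0,-1,0]],[0.33,[-0.1,0,0.03],[0,-1,0]],[0.33,[-0.105,0,0.025],[0,-1,0]],[0.33,[-0.105,0,0.015],[0,-1,0]],[0.33,[-0.105,0,0.01],[0,-1,0]],[0.33,[-0.105,0,0.005],[0,-1,0]],[0.33,[0,0,0],[0,0,0]]]'
python3 -c "
from h import *
s=shot('wrist','w12.png');phase(s);go([AX,WY['mid'],.085],0.3)"
```

```text
t: 79.55
eef_pos: [0.4605, 0.0722, 0.0845]
eef_rot: [1.0, 0.0, 0.003, 0.0]
force: [-0.6, 0.5, -0.5]
gripper_width: 0.0289
grasp_force: 0.0
t: 80.35
eef_pos: [0.4505, 0.073, 0.0823]
force: [-8.4, 5.0, 13.0]
gripper_width: 0.0133
grasp_force: 41.3
eef_pos: [0.4584, 0.0732, 0.0831]
force: [-4.1, 2.9, -7.8]
grasp_force: 40.5
eef_pos: [0.4797, 0.0735, 0.0721]
eef_rot: [0.921, 0.0, -0.389, -0.001]
force: [-10.5, 2.6, -7.0]
grasp_force: 40.3
eef_pos: [0.4826, 0.0722, 0.0742]
t: 82.95
eef_pos: [0.4607, 0.0722, 0.0827]
eef_rot: [1.0, 0.0, 0.004, 0.0]
force: [0.1, -0.4, 0.3]
gripper_width: 0.0289
grasp_force: 0.0
t: 83.75
eef_pos: [0.4504, 0.073, 0.0804]
force: [-9.0, 5.0, 13.0]
gripper_width: 0.0128
grasp_force: 41.3
eef_pos: [0.4579, 0.0732, 0.0814]
force: [-5.7, 3.1, -5.7]
grasp_force: 40.7
eef_pos: [0.4785, 0.0734, 0.0707]
eef_rot: [0.92, 0.0, -0.391, -0.001]
force: [-12.0, 2.9, -4.3]
grasp_force: 40.2
eef_pos: [0.4825, 0.0721, 0.0721]
t: 86.45
eef_pos: [0.4562, 0.0724, 0.0802]
eef_rot: [1.0, 0.0, -0.0, -0.0]
force: [-0.7, -0.5, -0.8]
gripper_width: 0.0286
grasp_force: 0.0
phase of nearest numeral centre (deg toward +x): {'left': (-16.0, 1.35), 'mid': (-5.0, 1.56), 'right': (-15.0, 1.23)}
shift u [0.06 0.01 0.19] turn u [-0.    0.01  0.06]
```

```bash

python3 -m pendant '[[0.33,[0.06,0,0.15],[0,0,0]],[0.33,[0,0,0],[0,0,0]],[1,[0,0,0],[0,0,0]],[1,[0,0,0],[0,0,0]],[1,[0,0,0],[0,0,0]],[1,[0.105,0,0],[0,1,0]],[1,[0,0,0],[0,0,0]],[0.33,[0,0,0],[0,0,0]],[0.33,[0,0,0],[0,0,0]],[0.33,[0,0,0],[0,0,0]]]'
python3 -m pendant '[[0.33,[-0.05,0,0.7],[0,-1,0]],[0.33,[-0.05,0,0.8],[0,0,0]],[0.33,[0,0,0.8],[0,0,0]],[0.33,[0,0,0.8],[0,0,0]],[0.33,[0,0,0],[0,0,0]],[0.33,[0,0,0],[0,0,0]]]'
python3 -c "
from h import *
s=shot('wrist','w13.png');phase(s);strips(s,'st4.png');go([AX,WY['right'],.085],0.3)"
```

```text
t: 87.5
eef_pos: [0.4628, 0.0719, 0.0824]
eef_rot: [0.999, 0.0, -0.044, 0.0]
force: [0.2, 0.5, 0.1]
gripper_width: 0.0286
grasp_force: 0.0
t: 88.1
eef_pos: [0.4605, 0.0721, 0.1601]
eef_rot: [1.0, 0.0, -0.0, 0.0]
force: [0.3, 0.1, 0.0]
gripper_width: 0.0283
grasp_force: 0.0
phase of nearest numeral centre (deg toward +x): {'left': (1.75, 1.33), 'mid': (-0.75, 1.96), 'right': (3.0, 1.73)}
shift u [ 0.   -1.8  -2.98] turn u [ 0.   -0.02  0.06]
```

```bash

python3 -m pendant '[[0.48,[0,-0.6,0],[0,0,0]],[0.48,[0,-0.7,0],[0,0,0]],[0.48,[0,-0.49,-0.5],[0,0,0]],[0.48,[0,0,-0.5],[0,0,0]],[0.48,[0,0,0],[0,0,0]],[0.48,[0,0,0],[0,0,0]]]'
python3 -c "
from h import *
go([AX,.0275,.085],0.3)"
```

```text
t: 88.75
eef_pos: [0.4601, 0.0277, 0.1344]
eef_rot: [1.0, 0.0, -0.001, -0.0]
force: [0.7, 0.4, 0.9]
gripper_width: 0.0223
grasp_force: 0.0
shift u [ 0.   -0.01 -1.97] turn u [-0.   -0.03  0.06]
```

```bash

python3 -m pendant '[[0.48,[0,0,-0.5],[0,0,0]],[0.48,[0,0,-0.6],[0,0,0]],[0.48,[0,0,-0.5],[0,0,0]],[0.48,[0,0,-0.25],[0,0,0]],[0.48,[0,0,-0.1],[0,0,0]],[0.48,[0,0,0],[0,0,0]],[0.48,[-0.105,0,-0.005],[0,-1,0]],[0.48,[-0.104,0,-0.014],[0,-1,0]],[0.48,[-0.102,0,-0.023],[0,-1,0]],[0.48,[-0.1,0,-0.032],[0,-1,0]]]'
python3 -m pendant '[[0.48,[0,0,0],[0,0,0]],[1,[0,0,0],[0,0,0]],[1,[0,0,0],[0,0,0]],[1,[0,0,0],[0,0,0]]]' 40| grep -v rot
python3 -m pendant '[[1,[0.1,0,0.032],[0,1,0]],[1,[0.102,0,0.023],[0,1,0]],[1,[0.104,0,0.014],[0,1,0]],[1,[0.105,0,0.005],[0,1,0]]]'
python3 -m pendant '[[1,[0.105,0,-0.005],[0,1,0]],[1,[0.104,0,-0.014],[0,1,0]],[1,[0.102,0,-0.023],[0,1,0]],[1,[0.1,0,-0.032],[0,1,0]],[1,[0.097,0,-0.04],[0,1,0]],[1,[0.093,0,-0.048],[0,1,0]],[1,[0.088,0,-0.056],[0,1,0]],[1,[0.083,0,-0.064],[0,1,0]],[1,[0.077,0,-0.071],[0,1,0]],[1,[0,0,0],[0,0,0]]]'
python3 -m pendant '[[0.48,[0,0,0],[0,0,0]],[0.48,[0,0,0],[0,0,0]],[0.48,[0,0,0],[0,0,0]]]'
```

```text
t: 89.75
eef_pos: [0.4512, 0.0275, 0.086]
eef_rot: [0.984, 0.0, 0.176, 0.0]
force: [0.0, 0.9, -0.9]
gripper_width: 0.0219
grasp_force: 0.0
t: 90.15
eef_pos: [0.4502, 0.0273, 0.0852]
force: [-11.2, -3.4, 12.5]
gripper_width: 0.0125
grasp_force: 42.0
t: 90.55
eef_pos: [0.4596, 0.0273, 0.0862]
eef_rot: [1.0, 0.001, -0.005, 0.0]
force: [-2.6, 0.4, -12.5]
gripper_width: 0.013
grasp_force: 40.3
t: 91.55
eef_pos: [0.4821, 0.0275, 0.0746]
eef_rot: [0.922, 0.0, -0.388, 0.0]
force: [-10.0, -0.2, -9.8]
gripper_width: 0.0129
grasp_force: 40.2
t: 91.85
eef_pos: [0.4835, 0.0275, 0.0784]
eef_rot: [0.925, -0.0, -0.381, 0.0]
force: [-0.6, 1.1, 0.2]
gripper_width: 0.0221
grasp_force: 0.0
```

```bash

python3 -m pendant '[[0.48,[-0.077,0,0.05],[0,-1,0]],[0.48,[-0.083,0,0.05],[0,-1,0]],[0.48,[-0.088,0,0.05],[0,-1,0]],[0.48,[-0.093,0,0.04],[0,-1,0]],[0.48,[-0.1,0,0.03],[0,-1,0]],[0.48,[-0.105,0,0.025],[0,-1,0]],[0.48,[-0.105,0,0.015],[0,-1,0]],[0.48,[-0.105,0,0.01],[0,-1,0]],[0.48,[-0.105,0,0.005],[0,-1,0]]]' | grep -E "pos|force"
python3 -m pendant '[[0.48,[-0.105,0,-0.005],[0,-1,0]],[0.48,[-0.104,0,-0.014],[0,-1,0]],[0.48,[-0.102,0,-0.023],[0,-1,0]],[0.48,[-0.1,0,-0.032],[0,-1,0]],[0.48,[0,0,0],[0,0,0]],[1,[0,0,0],[0,0,0]],[1,[0,0,0],[0,0,0]],[1,[0,0,0],[0,0,0]]]' 40| grep -v rot
python3 -m pendant '[[1,[0.1,0,0.032],[0,1,0]],[1,[0.102,0,0.023],[0,1,0]],[1,[0.104,0,0.014],[0,1,0]],[1,[0.105,0,0.005],[0,1,0]]]' | grep -E "pos|force"
python3 -m pendant '[[1,[0.105,0,-0.005],[0,1,0]],[1,[0.104,0,-0.014],[0,1,0]],[1,[0.102,0,-0.023],[0,1,0]],[1,[0.1,0,-0.032],[0,1,0]],[1,[0.097,0,-0.04],[0,1,0]],[1,[0.093,0,-0.048],[0,1,0]],[1,[0.088,0,-0.056],[0,1,0]],[1,[0.083,0,-0.064],[0,1,0]],[1,[0.077,0,-0.071],[0,1,0]],[1,[0,0,0],[0,0,0]]]'| grep -E "pos|rot|force"
python3 -m pendant '[[0.48,[0,0,0],[0,0,0]],[0.48,[0,0,0],[0,0,0]],[0.48,[0,0,0],[0,0,0]]]' | grep pos
python3 -m pendant '[[0.48,[-0.077,0,0.05],[0,-1,0]],[0.48,[-0.083,0,0.05],[0,-1,0]],[0.48,[-0.088,0,0.05],[0,-1,0]],[0.48,[-0.093,0,0.04],[0,-1,0]],[0.48,[-0.1,0,0.03],[0,-1,0]],[0.48,[-0.105,0,0.025],[0,-1,0]],[0.48,[-0.105,0,0.015],[0,-1,0]],[0.48,[-0.105,0,0.01],[0,-1,0]],[0.48,[-0.105,0,0.005],[0,-1,0]],[0.48,[0,0,0],[0,0,0]]]'
python3 -c "
from h import *
s=shot('wrist','w14.png');phase(s);go([AX,.0275,.085],0.3)"
```

```text
eef_pos: [0.4615, 0.0274, 0.0865]
force: [0.1, -0.4, 0.1]
grasp_force: 0.0
t: 93.55
eef_pos: [0.4498, 0.0273, 0.0838]
force: [-12.7, -3.6, 17.8]
gripper_width: 0.0128
grasp_force: 42.4
eef_pos: [0.4589, 0.0273, 0.0849]
force: [-4.2, -0.1, -8.4]
grasp_force: 40.3
eef_pos: [0.4811, 0.0275, 0.0737]
eef_rot: [0.922, 0.0, -0.388, 0.0]
force: [-11.6, 0.2, -7.1]
grasp_force: 40.0
eef_pos: [0.4834, 0.0275, 0.0763]
t: 96.25
eef_pos: [0.4571, 0.0279, 0.0841]
eef_rot: [1.0, 0.0, 0.0, 0.0]
force: [-1.8, -0.2, -0.7]
gripper_width: 0.0221
grasp_force: 0.0
phase of nearest numeral centre (deg toward +x): {'left': (1.75, 1.51), 'mid': (-0.5, 1.33), 'right': (-7.75, 1.76)}
shift u [ 0.03 -0.    0.04] turn u [0.   0.01 0.06]
```

```bash

python3 -m pendant '[[0.48,[0.03,0,0],[0,0,0]],[1,[0,0,0],[0,0,0]],[1,[0,0,0],[0,0,0]],[1,[0,0,0],[0,0,0]]]' 40 | grep pos
python3 -m pendant '[[1,[0.105,0,-0.005],[0,1,0]],[1,[0.104,0,-0.014],[0,1,0]],[1,[0.102,0,-0.023],[0,1,0]],[1,[0.1,0,-0.032],[0,1,0]],[1,[0.097,0,-0.04],[0,1,0]],[1,[0.093,0,-0.048],[0,1,0]],[1,[0.088,0,-0.056],[0,1,0]],[1,[0.083,0,-0.064],[0,1,0]],[1,[0.046,0,-0.042],[0,0.6,0]],[1,[0,0,0],[0,0,0]]]'| grep -E "pos|rot|force"
python3 -m pendant '[[0.48,[0,0,0],[0,0,0]],[0.48,[0,0,0],[0,0,0]],[0.48,[0,0,0],[0,0,0]]]' | grep pos
python3 -m pendant '[[0.48,[-0.046,0,0.042],[0,-0.6,0]],[0.48,[-0.083,0,0.05],[0,-1,0]],[0.48,[-0.088,0,0.05],[0,-1,0]],[0.48,[-0.093,0,0.04],[0,-1,0]],[0.48,[-0.1,0,0.03],[0,-1,0]],[0.48,[-0.105,0,0.025],[0,-1,0]],[0.48,[-0.105,0,0.015],[0,-1,0]],[0.48,[-0.105,0,0.01],[0,-1,0]],[0.48,[-0.105,0,0.005],[0,-1,0]],[0.48,[0,0,0],[0,0,0]]]'
python3 -c "
from h import *
s=shot('wrist','w15.png');phase(s);go([AX,.0275,.085],0.3)"
```

```text
eef_pos: [0.4633, 0.0273, 0.0834]
eef_pos: [0.4808, 0.0275, 0.0725]
eef_rot: [0.928, 0.0, -0.371, -0.0]
force: [-6.2, -0.7, -1.7]
grasp_force: 39.8
eef_pos: [0.4823, 0.0276, 0.0746]
t: 99.0
eef_pos: [0.4571, 0.0279, 0.0822]
eef_rot: [1.0, 0.0, -0.0, -0.0]
force: [-0.2, -0.6, -0.3]
gripper_width: 0.0221
grasp_force: 0.0
phase of nearest numeral centre (deg toward +x): {'left': (1.75, 1.52), 'mid': (-0.5, 1.43), 'right': (-0.75, 1.74)}
shift u [ 0.03 -0.01  0.11] turn u [0.   0.   0.06]
```

```bash

python3 -m pendant '[[0.48,[0,0,0.5],[0,0,0]],[0.48,[0,0,0.9],[0,0,0]],[0.48,[0,0,1],[0,0,0]],[0.48,[0.3,0,1],[0,0,0]],[0.48,[0.4,0,1],[0,0,0]],[0.48,[0.5,0,1],[0,0,0]],[0.48,[0.5,0,1],[0,0,0]],[0.48,[0.5,0,1],[0,0,0]],[0.48,[0.3,0,1],[0,0,0]],[0.48,[0,0,0],[0,0,0]]]'
python3 - <<'E'
from h import *
s=shot('wrist','w16.png');phase(s)
im,d,c=s;P=cloud(d,c)
m=((P[...,2]>.052)&(P[...,2]<.064)&(P[...,0]>.56)&(P[...,0]<.72)&(P[...,1]>-.11)&(P[...,1]<.14)).astype(np.uint8)
n,l,t,_=cv2.connectedComponentsWithStats(cv2.morphologyEx(m,cv2.MORPH_OPEN,np.ones((3,3))))
Rz=Ro.from_euler('z',4.65,degrees=True).as_matrix()[:2,:2]
for i in range(1,n):
    if t[i,4]>150:
        q=P[l==i];k=np.array(cv2.minEnclosingCircle(q[:,:2].astype(np.float32))[0]);print(np.percentile(q[:,2],[5,50,95]).round(4),k.round(4),"plat frame",(Rz@(k-[.6363,.0213])).round(4))
strips(s,'st5.png');a=cv2.imread('pics/st5.png');b=cv2.imread('pics/w16.png')
o=np.zeros((400,790,3),np.uint8);o[:,:500]=b[:,80:580];o[:,510:790]=cv2.resize(a,(280,400));cv2.imwrite('pics/f1.png',o)
E
```

```text
t: 100.05
eef_pos: [0.5277, 0.0273, 0.2951]
eef_rot: [1.0, 0.0, 0.004, 0.0]
force: [-0.2, -0.4, -0.5]
gripper_width: 0.022
grasp_force: 0.0
phase of nearest numeral centre (deg toward +x): {'left': (-16.0, 1.1), 'mid': (-0.5, 0.88), 'right': (-1.0, 1.36)}
[0.0569 0.0583 0.0596] [0.6435 0.0939] plat frame [0.0013 0.073 ]
[0.056  0.0574 0.0587] [0.6396 0.0235] plat frame [0.0031 0.0024]
[0.057  0.0584 0.0597] [ 0.6321 -0.0452] plat frame [ 0.0012 -0.0666]
```

View pics/f1.png

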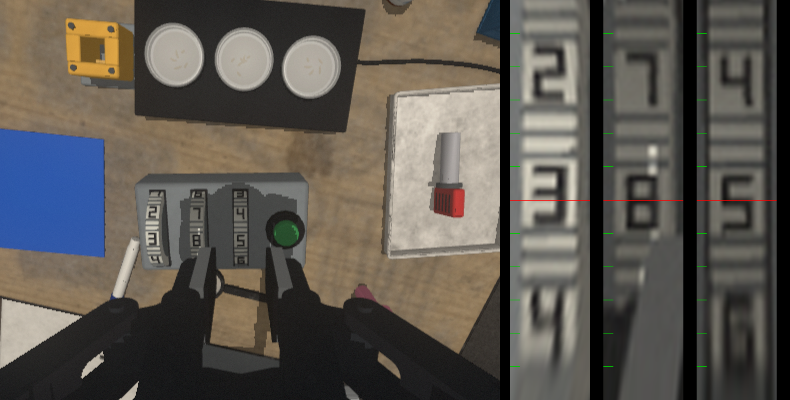

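3‑8‑5 sits on the top line, the three dishes are flat on the platform at (175,55), (244,58) and (311,66), and the pin is in the tray at (450,175). Next is the button.

```bash
python3 - <<'E'
from h import *
for f in("w8","w16"):
    im,d,c=load(f);P=cloud(d,c);hsv=cv2.cvtColor(im,cv2.COLOR_RGB2HSV)
    m=(hsv[...,0]>45)&(hsv[...,0]<80)&(hsv[...,1]>120)&(abs(P[...,0]-.46)<.03)&(abs(P[...,1]+.022)<.03)&(P[...,2]>.06)
    q=P[m];print(len(q),np.percentile(q[:,2],[10,50,90]),cv2.minEnclosingCircle(q[:,:2].astype(np.float32)))
go([.4602,-.0222,.105],0)
E
```

```text
918 [0.08232773 0.08367949 0.08461945] ((0.4576699137687683, -0.023479415103793144), 0.016173793002963066)
346 [0.08258556 0.08364054 0.08466077] ((0.45899510383605957, -0.024154243990778923), 0.015412221662700176)
shift u [-2.62 -1.98 -7.52] turn u [ 0.    0.04 -0.  ]
```

```bash

python3 -m pendant '[[1,[-0.33,-0.25,-0.9],[0,0,0]],[1,[-0.33,-0.25,-0.9],[0,0,0]],[1,[-0.33,-0.25,-0.9],[0,0,0]],[1,[-0.33,-0.25,-0.9],[0,0,0]],[1,[-0.33,-0.25,-0.9],[0,0,0]],[1,[-0.33,-0.25,-0.9],[0,0,0]],[1,[-0.33,-0.25,-0.9],[0,0,0]],[1,[-0.33,-0.25,-0.9],[0,0,0]],[1,[0,0,-0.3],[0,0,0]],[1,[0,0,0],[0,0,0]]]'
python3 -m pendant '[[1,[0,0,-0.3],[0,0,0]],[1,[0,0,-0.3],[0,0,0]],[1,[0,0,-0.2],[0,0,0]],[1,[0,0,0],[0,0,0]],[1,[0,0,0],[0,0,0]]]'
python3 -c "
from h import *
go([.4595,-.0228,.082],0)"
```

```text
t: 101.1
eef_pos: [0.4562, -0.0222, 0.1023]
eef_rot: [1.0, -0.0, -0.002, -0.0]
force: [-0.8, 0.9, 0.9]
gripper_width: 0.0002
grasp_force: 0.0
t: 101.6
eef_pos: [0.4574, -0.0223, 0.0839]
eef_rot: [1.0, 0.0, 0.0, -0.0]
force: [0.5, 0.7, 0.9]
gripper_width: 0.0
grasp_force: 0.7
shift u [ 0.08 -0.02 -0.08] turn u [-0.  0. -0.]
```

Now press about 1 mm per row until the force exceeds about 8 N.

```bash

python3 -m pendant '[[1,[0.08,0,-0.08],[0,0,0]],[1,[0,0,-0.08],[0,0,0]],[1,[0,0,-0.08],[0,0,0]],[1,[0,0,-0.08],[0,0,0]],[1,[0,0,0],[0,0,0]]]'
python3 -m pendant '[[1,[0,0,-0.04],[0,0,0]],[1,[0,0,-0.04],[0,0,0]],[1,[0,0,0],[0,0,0]]]'
```

```text
t: 102.1
eef_pos: [0.4592, -0.0224, 0.0777]
eef_rot: [1.0, 0.0, 0.0, 0.0]
force: [-4.9, 0.9, 21.2]
gripper_width: 0.0001
grasp_force: 10.4
t: 102.4
eef_pos: [0.4593, -0.0224, 0.0775]
eef_rot: [1.0, 0.0, 0.001, 0.0]
force: [-8.8, 1.7, 35.8]
gripper_width: -0.0002
grasp_force: 17.6
```

```bash

python3 -m pendant '[[1,[0,0,0.2],[0,0,0]],[1,[0,0,0.6],[0,0,0]],[1,[0,0,1],[0,0,0]],[1,[0,0,1],[0,0,0]],[1,[0,0,1],[0,0,0]],[1,[0,0,1],[0,0,0]],[1,[0,0,1],[0,0,0]],[1,[0,0,0.6],[0,0,0]],[1,[0,0,0],[0,0,0]],[1,[0,0,0],[0,0,0]]]'
python3 - <<'E'
from h import *
s=shot('wrist','w17.png');phase(s);im,d,c=s
P=cloud(d,c);hsv=cv2.cvtColor(im,cv2.COLOR_RGB2HSV)
m=(hsv[...,0]>45)&(hsv[...,0]<80)&(hsv[...,1]>120)&(abs(P[...,0]-.46)<.03)&(abs(P[...,1]+.022)<.03)&(P[...,2]>.06)
print(np.percentile(P[m][:,2],[10,50,90]));cv2.imwrite('pics/f2.png',im[:,:,::-1])
E
```

```text
t: 103.4
eef_pos: [0.459, -0.0224, 0.2331]
eef_rot: [1.0, 0.0, -0.0, -0.0]
force: [0.2, -0.5, 0.1]
gripper_width: 0.0003
grasp_force: 0.0
phase of nearest numeral centre (deg toward +x): {'left': (1.75, 1.4), 'mid': (-0.5, 1.55), 'right': (-1.0, 1.83)}
[0.08247288 0.08358533 0.08450798]
```

View pics/f2.png

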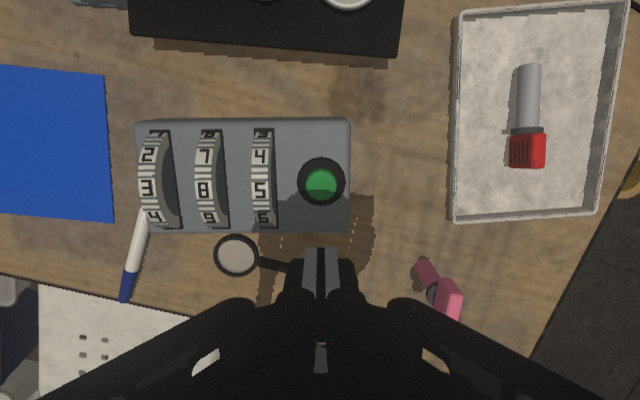

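The wheels read 3‑8‑5 at (148,187), (204,190) and (260,190). The button at (321,182) is back up, the pin is in the tray at (527,115), and the pink look-alike still stands. Handing in.

```bash
python3 -c "
from rig import arm
print(arm.job_done())"
```

```text
the job is handed in; nothing more can be done
None
```

I handed the job in at about 103 s: the pin is in the tool tray, three dishes lie flat on the platform, the wheels read 3‑8‑5 to within about 2°, and the start button was pressed to its stop and released; the hand-in returned no verdict.

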